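# Nest a coated bracket and hold the coating gauge on its marked spot

## Task

Lay the loose bracket flat in the empty compartment of the measuring tray, ringed face up, and let go of it. Then take the coating gauge from its leaning holder and hold it upright on the bracket with its tip inside the painted ring, pressed lightly so that the sprung tip is about half way in and not down on its stop. Finish like that, still holding the gauge on the spot, and leave the other things as they stand.

Things in the scene. Friction and masses are not known exactly. Their poses are not given: they have to be found in the camera images.
- bracket: loose grey-painted flat steel brake bracket, 8 mm thick, T-shaped from above, bolt holes. Origin: middle of the underside; z up through the ringed face. 130 long: a bar 40 wide (y -20 to +20) over x -65 to +29 and a head 76 wide over x +29 to +65; 0.3 to 0.45 kg, centre of mass near x +9. Starts on the bench, ringed face up. Can be gripped across the bar.
- mark (a point): centre of the white painted ring (inner diameter 20, outer 24) on the bracket's top face, at bracket x +47, y 0, z +8
- tray: black plastic tray fixed on the bench, 160 (x) by 212 (y), floor 6 thick, with two like T-shaped compartments centred at y +52 (empty) and y -52 (holds a finished bracket). Aluminium rails 6 high and 5 thick outline each T with 4 of play all round; beside the bar, from x -45 to +20 of the compartment, there are none, so fingers have room.
- compartment (a point): middle of the empty compartment's floor, 6 above the bench: where the bracket's origin belongs, with the same axes (x towards the end for the head, z up). A seated bracket's top is 8 above this floor, 2 above the rails.
- gauge: white pen-type coating thickness gauge, about 0.15 kg, 142 long. Origin on its axis at the lower end of the case, z along it towards its top. Grip: box 30 (x) by 26 (y), z +46 to +112, display on its -x face. Below it a 36 x 32 collar z +40 to +46, a 26 x 22 shank z 0 to +40, a metal nose to z -16 and the tip to z -28. It starts in the holder, tip down, hanging by its collar on the socket's rim.
- probe_tip (a point): end of the gauge's steel tip (8 thick, rounded), on the gauge's axis, at gauge z -28 when not pressed in
- probe (a joint): how far the sprung tip is pushed into the nose: 0 = fully out, 0.008 = on its stop (m). The spring takes 2 N to start and 0.8 N more per mm, so 5.2 N at half way.
- holder: gauge holder fixed on the bench: steel base 115 x 90 x 10, origin at its underside, z up. Its socket leans 20 degrees (0.35 rad) from upright, so that the gauge's top leans towards the holder's -x.
- socket (a point): centre of the socket's rim, 92 above the bench (at the holder's origin in x and y; axes of the holder). The socket is 45 deep and open below, with 1.5 of play round the gauge's shank; the gauge comes free once drawn 70 along its own leaning axis.
- bracket_done: finished bracket, like the loose one but without a ring, lying in the tray's other compartment; origin in the middle of its underside; leave alone
- mug: green mug, 82 across, 92 high, origin at its underside; leave alone
- spray_can: plain metal spray can, 66 across, 160 high, origin at its underside; leave alone
- spanner: steel spanner 190 long lying on the bench, origin at its underside; leave alone
Mind the look-alikes: they are no part of the job. Leave any blue, purple or red look-alike of the bracket alone.

How it is judged:
By the outcome, as a careful person would: the job done as asked, in the order asked, and still so for the second after the job is handed in, while the arm keeps its last pose, push and grip.
It also fails if it takes over 53 s, if anything falls off the work surface, if the arm or the gripper's body presses on something with over 40 N, if the wrist force passes 120 N, or if a joint passes its speed limit or range.

## Robot

A 7-joint arm with a two-finger parallel gripper is mounted at the origin on the work surface. World frame = base frame: x ahead of the robot, y to its left, z up, the work surface at z = 0. Lengths are in m, angles in rad, forces in N, time in s.
With the tool pointing down it reaches from about 0.425 to 0.975 m from the base axis. Payload 16.7 kg.
Tool frame: the origin (TCP) lies midway between the tips of the shut fingers; the grasp point (between the pads) lies 19 mm behind it; z points along the fingers, y is the direction in which the jaws open and shut (so a half turn about z gives the same grasp; the last joint's range is limited). The gripper opens to 85 mm and grips with 20 to 120 N. Pads are 22 mm wide; open, the fingers measure 114 mm over their backs; the gripper's body (76 mm by 85 mm) begins 54 mm behind the grasp point. The pads swing forward as they close: fully open they stand 13 mm farther back than shut.
Start: joints at [1.073, 0.426, 0.074, 1.606, -0.034, 1.111, -0.067], TCP at [0.231, -0.634, 0.231] pointing down, gripper open.
Joint ranges: [-2.85, 2.85], [-0.5, 2.14], [-1.23, 1.37], [0.21, 2.46], [-1.02, 4.16], [0.16, 2.05], [-2.73, 2.73]. Speed limits (rad/s): [1.89, 1.89, 2.39, 2.39, 3.01, 3.01, 3.01].

## Interface

Orientations are given as a rotation vector (axis times angle).
In Python, from station import r, capture, ticket gives the robot as it stands.
- The arm moves only by the tool servo_tool, never from a script. Its argument "commands" is a list of rows, each an object with "hand": the opening, from -1 (shut) to 1 (fully open); "offset": the shift along the tool's x, y, z in m, a list of three; "angular": the turn, a rotation vector about the tool's x, y, z in rad, a list of three. In form: [{"hand": hand, "offset": [x, y, z], "angular": [ax, ay, az]}, ...]. A call has 1 to 20 rows; each row shifts and turns the commanded pose from where the row before left it, along the tool's axes as they then stand; what a row does not reach is not made up. A row lasts 1/12 s, in which the tool goes at most 41.7 mm and 7.16 degrees, less where a joint would pass 70% of its speed; a pose out of reach is approached as far as the arm can. A call with a gripper value outside its range is refused whole. The fingers move at their own pace and stop on an object; the grip force is fixed at half the most. Time passes only in rows, so rows that do not move let the fingers close. It gives the time, the measured TCP pose, the force and the opening at its end, in the units of the state.
- r.sense(): the state, without advancing time (a new reading comes with each control period).
- capture(name): name is "side" or "top"; returns a dict with "color" (400x640x3 uint8, red, green, blue), "fovy" (degrees; the focal length in pixels is half the picture's height over the tangent of half this angle, whatever the lens; pixels are square), "cx", "cy" (the principal point, pixels), "xyz" and "orientation" of the camera in the world. Camera axes: x right, y down, z forward; pixel columns grow to the right and rows downward; lengths in m; the calibration is good to about 2 mm. A picture is of the moment at which its call begins. There is no depth.
- ticket.sign_off(): hands the job in, once; it reports no verdict.
The state is a dict: "time_s": time; "qpos": joint angles; "joint_vel": joint speeds; "joint_efforts": joint torques, N m; "ee_pos": TCP position; "ee_rot": TCP orientation; "wrist_force": force on the tool from outside, world axes, zero at the start; "ft_torque": the same for the moment, N m; "finger_gap": opening from 0.0 (shut) to 1.0 (fully open).
Only numpy, scipy, OpenCV 4.12 (cv2) and the standard library are available. Lean on these libraries where they do the work, as an engineer would, in place of code of your own. Each camera call takes 0.05 s, during which the arm holds its last target.

## Working session

There is one attempt and no reset: what is moved stays moved. The work goes in short steps, Python scripts to look and compute and a tool call to move; the robot and the scene stay as the last step left them, time stands still between calls to the robot, and variables do not carry over. Pictures are saved under pics/ and viewed, and the job is handed in when it is done.

Besides the shell and the picture viewer there is one more tool, called after ">>>" as name(argument=value, ...), one argument or row to a line, values as JSON. servo_tool: Moves the arm, as the interface text tells. Its arguments: {"type":"object","properties":{"commands":{"type":"array","items":{"type":"object","properties":{"hand":{"type":"number"},"offset":{"type":"array","items":{"type":"number"}},"angular":{"type":"array","items":{"type":"number"}}}}}},"required":["commands"]}

```bash
ls; mkdir -p pics; python3 - <<'E'
from station import r, capture, ticket
import cv2
s=r.sense()
for k,v in s.items(): print(k,v)
for n in ("side","top"):
    c=capture(n)
    print(n,{k:v for k,v in c.items() if k!='color'})
    cv2.imwrite(f"pics/{n}0.png",c['color'][:,:,::-1])
E
```

```text
pics
time_s 0.0
qpos [ 1.07246717  0.42671169  0.07387506  1.60660919 -0.03410938  1.11078389
 -0.06710943]
joint_vel [-3.44839141e-04 -4.17126843e-05  4.30399855e-04 -5.40392693e-04
  6.32504053e-04  1.02364348e-03  9.25499389e-04]
joint_efforts [ 5.96346545e-04 -9.49825859e+01  3.76142576e+00 -4.63504744e+01
  1.93302281e-02  1.02068679e-02  9.21170340e-06]
ee_pos [ 0.23053739 -0.63398332  0.2306239 ]
ee_rot [-3.09275259e+00 -5.44850989e-01  4.83640771e-04]
wrist_force [-0.03014532 -0.26031643  0.71692757]
ft_torque [ 0.00239545 -0.01187578  0.02857754]
finger_gap 0.9977466709240332
side {'fovy': 44.944595439140414, 'cx': 325.1922474127928, 'cy': 203.67786918123684, 'xyz': array([-0.12146866,  0.56265723,  1.12490496]), 'orientation': array([-1.0414285 ,  2.4948136 , -0.93804702])}
top {'fovy': 50.378889498775905, 'cx': 322.9806107387869, 'cy': 205.5378089107709, 'xyz': array([ 0.3800017 , -0.07867448,  1.32418439]), 'orientation': array([-2.13555918,  2.16190658, -0.13965446])}
```

View pics/side0.png

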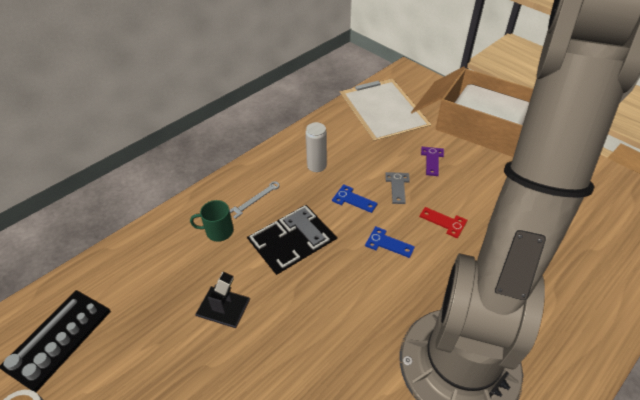

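View pics/top0.png

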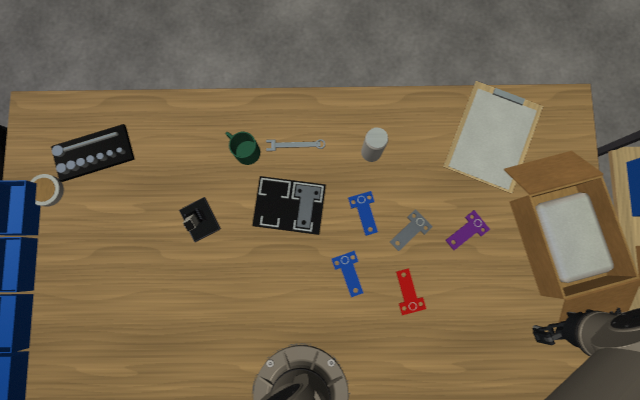

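The grey ringed bracket is near top (410,230) and side (398,186). The look-alikes are blue (363,213) and (347,273), red (410,292) and purple (468,230), plus the finished grey one in the tray at (306,203). I'll check with close crops.

```bash
python3 - <<'E'
import cv2
t=cv2.imread('pics/top0.png'); s=cv2.imread('pics/side0.png')
def crop(im,x0,y0,w,h,k,n):
    cv2.imwrite(f'pics/{n}.png',cv2.resize(im[y0:y0+h,x0:x0+w],None,fx=k,fy=k,interpolation=cv2.INTER_CUBIC))
crop(t,380,195,80,60,10,'t_br'); crop(t,245,165,100,75,8,'t_tray'); crop(t,165,185,80,60,10,'t_hold')
crop(s,370,160,80,60,10,'s_br'); crop(s,240,195,100,75,8,'s_tray'); crop(s,185,265,80,60,10,'s_hold')
E
```

```text
(no output)
```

View pics/t_br.png

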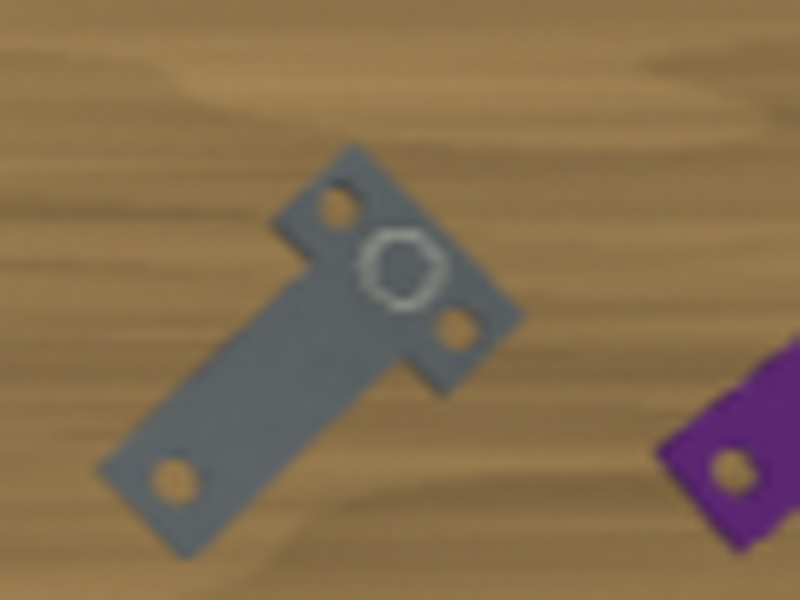

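View pics/t_tray.png

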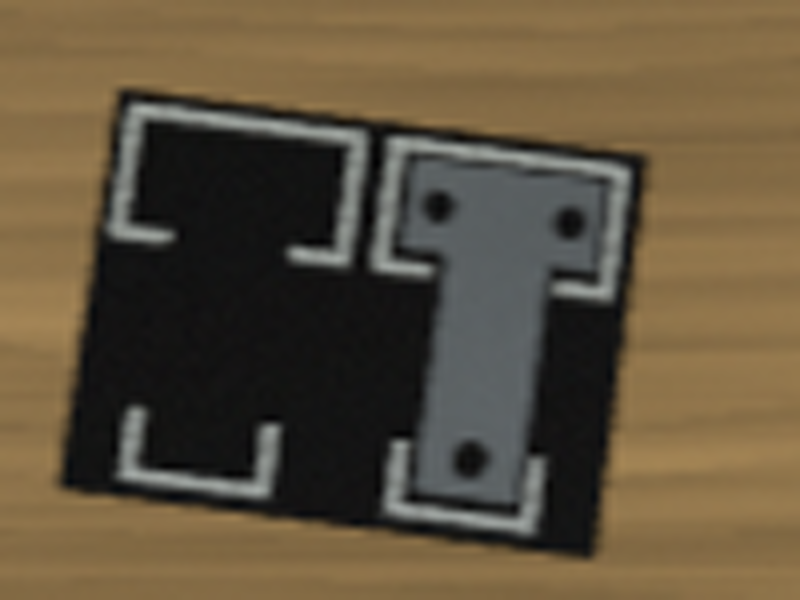

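View pics/t_hold.png

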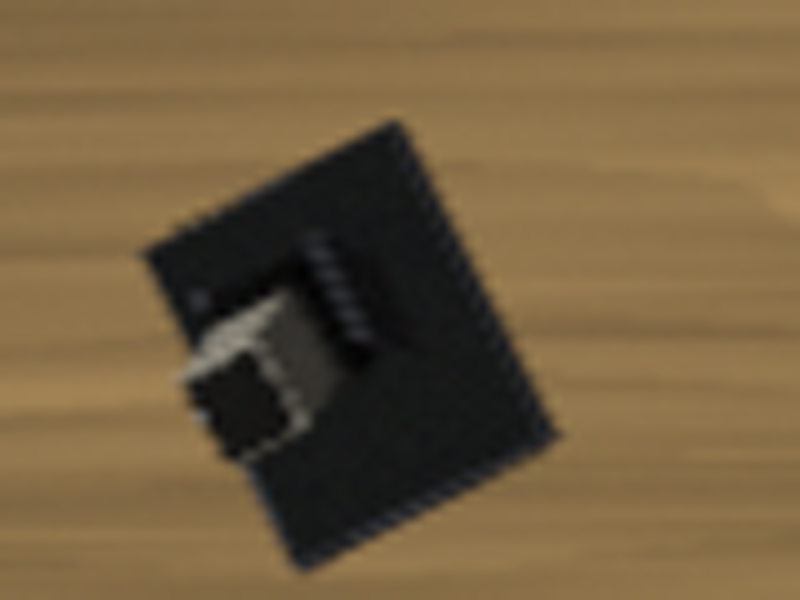

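View pics/s_br.png

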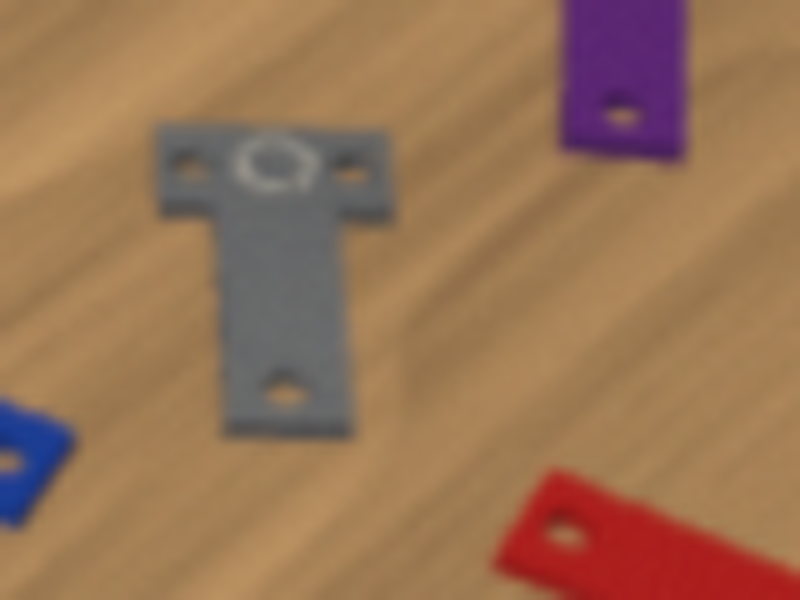

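View pics/s_tray.png

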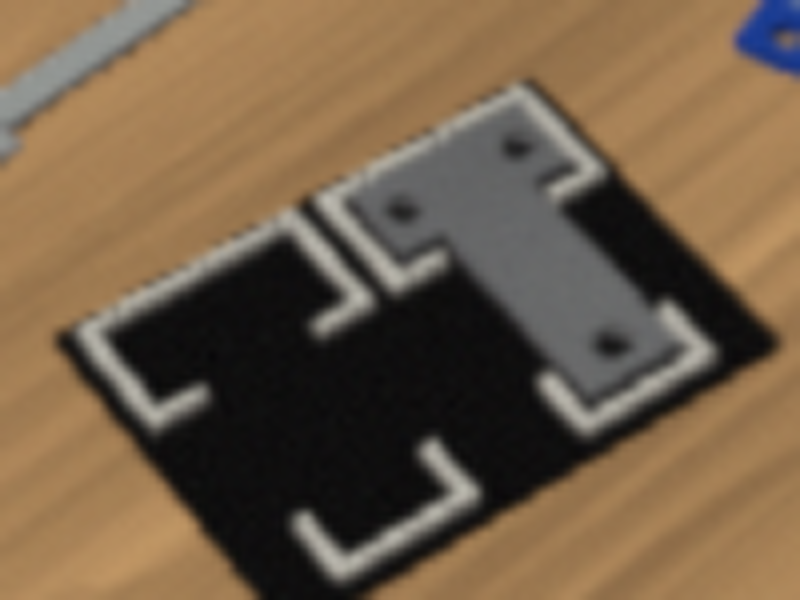

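View pics/s_hold.png

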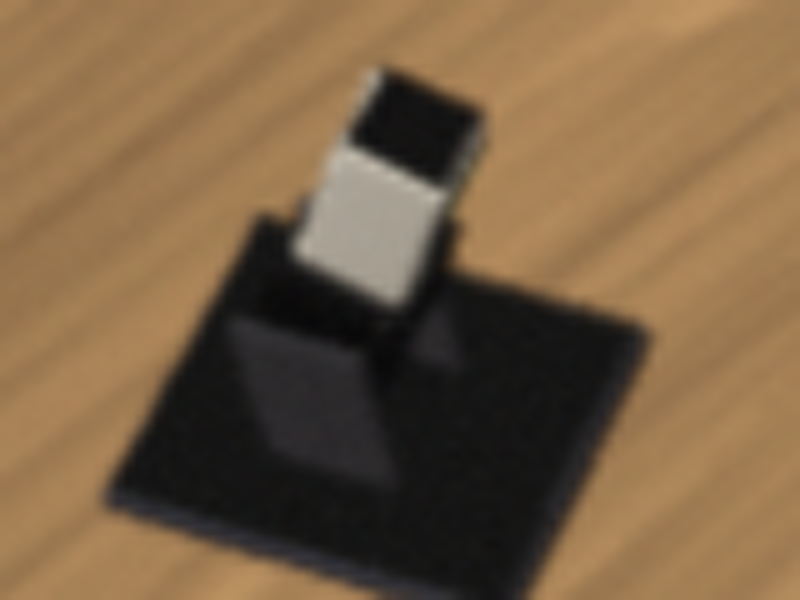

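Bracket confirmed: grey, white ring at top px (420,222) and side (397.5,176). It's the only grey one outside the tray. Next I'll fit poses from points I read off the crops.

```bash
cat > h.py <<'E'
import numpy as np, cv2
from scipy.optimize import least_squares
from scipy.spatial.transform import Rotation as R
CAM={'side':dict(fovy=44.944595439140414,cx=325.1922474127928,cy=203.67786918123684,xyz=[-0.12146866,0.56265723,1.12490496],o=[-1.0414285,2.4948136,-0.93804702]),
'top':dict(fovy=50.378889498775905,cx=322.9806107387869,cy=205.5378089107709,xyz=[0.3800017,-0.07867448,1.32418439],o=[-2.13555918,2.16190658,-0.13965446])}
def proj(n,P):
    c=CAM[n]; f=200/np.tan(np.radians(c['fovy']/2))
    p=(np.atleast_2d(P)-c['xyz'])@R.from_rotvec(c['o']).as_matrix()
    return p[:,:2]/p[:,2:]*f+[c['cx'],c['cy']]
def ray(n,uv,z):
    c=CAM[n]; f=200/np.tan(np.radians(c['fovy']/2))
    d=R.from_rotvec(c['o']).as_matrix()@np.array([(uv[0]-c['cx'])/f,(uv[1]-c['cy'])/f,1])
    return np.array(c['xyz'])+d*(z-c['xyz'][2])/d[2]
def uv(pts,k,x0,y0): return (np.array(pts,float)+.5)/k-.5+[x0,y0]
def fit(obs,p0,T,loss='linear'):
    # obs: list of (cam, object pts mm, pixels); T(p)-> (R,t)
    def res(p):
        Rm,t=T(p); return np.concatenate([(proj(n,(np.array(o)/1000)@Rm.T+t)-u).ravel() for n,o,u in obs])
    s=least_squares(res,p0,loss=loss,f_scale=.5,x_scale=.1); return s.x,res(s.x)
def planar(z): return lambda p:(R.from_euler('z',p[2]).as_matrix(),np.array([p[0],p[1],z]))
E
cat > fit1.py <<'E'
from h import *
np.set_printoptions(precision=4,suppress=True)
bt=uv([(97,468),(188,558),(352,143),(525,315),(272,222),(447,397),(403,270)],10,380,195)
bo=[(-65,20,8),(-65,-20,8),(65,38,8),(65,-38,8),(29,38,8),(29,-38,8),(47,0,8)]
bs=uv([(222,422),(353,420),(157,125),(388,135),(277,163)],10,370,160)
so=[(-65,20,8),(-65,-20,8),(65,38,8),(65,-38,8),(47,0,8)]
for nm,o in (('both',[('top',bo,bt),('side',so,bs)]),('top',[('top',bo,bt)]),('side',[('side',so,bs)])):
    x,e=fit(o,[.5,-.3,-.7],planar(0)); print('bracket',nm,x,np.abs(e).max(),e.std())
tt=uv([(122,90),(648,155),(595,555),(62,487),(132,103),(368,130),(120,478),(268,497),(390,138),(632,165),(385,510),(532,533)],8,245,165)
to=[(80,106,6),(80,-106,6),(-80,-106,6),(-80,106,6),(74,99,12),(74,5,12),(-74,81,12),(-74,23,12),(74,-5,12),(74,-99,12),(-74,-23,12),(-74,-81,12)]
ts=uv([(60,335),(530,80),(778,345),(80,330),(290,215),(320,195),(525,88),(340,580),(480,492),(590,433),(715,352)],8,240,195)
tso=[(80,106,6),(80,-106,6),(-80,-106,6),(74,99,12),(74,5,12),(74,-5,12),(74,-99,12),(-74,81,12),(-74,23,12),(-74,-23,12),(-74,-81,12)]
for nm,o in (('both',[('top',to,tt),('side',tso,ts)]),('top',[('top',to,tt)]),('side',[('side',tso,ts)])):
    x,e=fit(o,[.5,0,0],planar(0)); print('tray',nm,x,np.abs(e).max(),e.std())
    print('comp',R.from_euler('z',x[2]).apply([0,.052,.006])+[x[0],x[1],0])
for p in [(398,120),(143,252),(300,570),(557,435)]: print('base',ray('top',uv([p],10,165,185)[0],.01))
for p in [(110,495),(650,330),(260,215)]: print('base side',ray('side',uv([p],10,185,265)[0],.01))
E
python3 fit1.py
```

```text
bracket both [ 0.4745 -0.3363 -0.8342] 0.6160421032317345 0.3270823146364256
bracket top [ 0.4742 -0.3369 -0.8286] 0.5511862943610311 0.24800663175762466
bracket side [ 0.4748 -0.3352 -0.8398] 0.6314025013160744 0.29938570950149224
tray both [ 0.5636  0.0352 -0.1421] 1.0341322463656866 0.44236157610624854
comp [0.571  0.0866 0.006 ]
tray top [ 0.564   0.034  -0.1415] 0.6459418510842738 0.2791809662934981
comp [0.5713 0.0855 0.006 ]
tray side [ 0.5629  0.0366 -0.1432] 0.809554656496374 0.4078845394375154
comp [0.5703 0.0881 0.006 ]
base [0.5921 0.2989 0.01  ]
base [0.5514 0.3776 0.01  ]
base [0.4517 0.3256 0.01  ]
base [0.4926 0.247  0.01  ]
base side [0.5499 0.3793 0.01  ]
base side [0.4901 0.2507 0.01  ]
base side [0.5913 0.3029 0.01  ]
```

```bash
python3 - <<'E'
import cv2
t=cv2.imread('pics/top0.png'); s=cv2.imread('pics/side0.png')
def crop(im,x0,y0,w,h,k,n):
    im=im[y0:y0+h,x0:x0+w].astype(float); im=(255*(im/255)**.5).astype('uint8')
    cv2.imwrite(f'pics/{n}.png',cv2.resize(im,None,fx=k,fy=k,interpolation=cv2.INTER_CUBIC))
crop(t,175,198,40,40,15,'t_g'); crop(s,203,265,40,50,12,'s_g')
E
```

```text
(no output)
```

View pics/t_g.png

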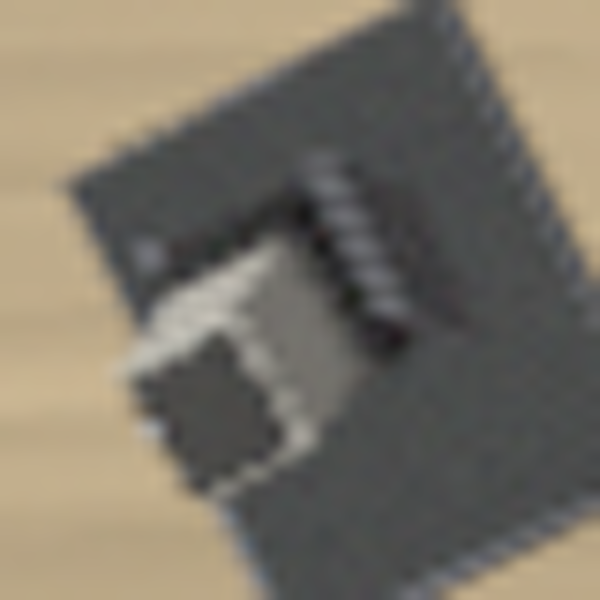

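View pics/s_g.png

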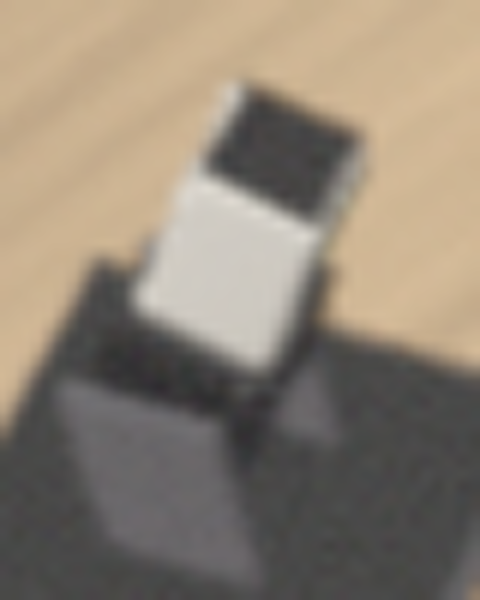

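```bash
cat > fit2.py <<'E'
from h import *
np.set_printoptions(precision=4,suppress=True)
S=uv([(235,80),(362,135),(325,228),(200,172)],12,203,265)
T=uv([(125,370),(232,320),(315,448),(208,497)],15,175,198)
# corners of top in 3D: intersect with various z
for z in (.15,.155,.16,.165): print(z,[ray('side',p,z)[:2] for p in S],[ray('top',p,z)[:2] for p in T])
def tri(a,b):
    f=lambda X:np.concatenate([proj('side',X)[0]-a,proj('top',X)[0]-b]); s=least_squares(f,[.5,.3,.15]); return s.x,s.fun
print(tri(S.mean(0),T.mean(0)))
G=lambda yaw0:(lambda p:(lambda Rm:(Rm,np.array([p[0],p[1],.092])-Rm@[0,0,.04]))(R.from_euler('zy',[p[2],-np.radians(20)]).as_matrix()))
# side order: far-left?, try all cyclic assignments
c=[(15,13,112),(15,-13,112),(-15,-13,112),(-15,13,112)]
for y0 in (.48,.48+np.pi):
  for i in range(4):
    for j in range(4):
      o=[('side',[c[(k+i)%4] for k in range(4)],S),('top',[c[(k+j)%4] for k in range(4)],T)]
      x,e=fit(o,[.52,.31,y0],G(0))
      if e.std()<2.5: print(y0,i,j,x,e.std(),np.abs(e).max(), e.reshape(-1,2).mean(0))
E
python3 fit2.py
```

```text
0.15 [array([0.5162, 0.2915]), array([0.4879, 0.2814]), array([0.4758, 0.2996]), array([0.5035, 0.3093])] [array([0.4981, 0.3166]), array([0.5072, 0.2971]), array([0.4832, 0.281 ]), array([0.4744, 0.3005])]
0.155 [array([0.5129, 0.2929]), array([0.4848, 0.2828]), array([0.4727, 0.301 ]), array([0.5003, 0.3106])] [array([0.4976, 0.3149]), array([0.5067, 0.2955]), array([0.4828, 0.2794]), array([0.474 , 0.2989])]
0.16 [array([0.5096, 0.2943]), array([0.4816, 0.2843]), array([0.4697, 0.3023]), array([0.4971, 0.3119])] [array([0.4971, 0.3133]), array([0.5061, 0.2939]), array([0.4823, 0.2779]), array([0.4736, 0.2973])]
0.165 [array([0.5064, 0.2957]), array([0.4785, 0.2857]), array([0.4666, 0.3037]), array([0.4939, 0.3132])] [array([0.4966, 0.3116]), array([0.5056, 0.2923]), array([0.4819, 0.2764]), array([0.4732, 0.2957])]
(array([0.4907, 0.2971, 0.1571]), array([ 0.2605,  0.0597, -0.2075, -0.2337]))
0.48 0 3 [ 0.5145  0.297  -1.0699] 1.3154773591363023 2.358130526275829 [-0.0884 -0.1711]
0.48 1 0 [0.5145 0.297  0.4892] 0.8993893966678899 1.729471836536817 [-0.0918 -0.1699]
0.48 2 1 [0.5145 0.297  2.0717] 1.3154773632981231 2.358103885140622 [-0.0884 -0.1711]
0.48 3 2 [ 0.5145  0.297  -2.6524] 0.8993893972975123 1.729469496537746 [-0.0918 -0.1699]
3.621592653589793 0 3 [0.5145 0.297  5.2133] 1.3154773630887011 2.358106089760952 [-0.0884 -0.1711]
3.621592653589793 1 0 [0.5145 0.297  0.4892] 0.8993893967257524 1.72946952538814 [-0.0918 -0.1699]
3.621592653589793 2 1 [0.5145 0.297  2.0717] 1.315477359653501 2.3581283495030334 [-0.0884 -0.1711]
3.621592653589793 3 2 [0.5145 0.297  3.6308] 0.899389396728713 1.7294717807341442 [-0.0918 -0.1699]
```

```bash
sed -i "s/from_euler('zy'/from_euler('ZY'/" fit2.py; python3 fit2.py | tail -n +6
```

```text
0.48 0 3 [ 0.5006  0.2749 -1.1229] 1.4241101363430375 3.1961755131044356 [-0.0894 -0.1685]
0.48 1 0 [0.5112 0.3094 0.5254] 0.8490564950728592 1.5682986832349854 [-0.0926 -0.1692]
0.48 2 1 [0.4767 0.3178 2.1384] 1.2458844805783502 2.270951266419445 [-0.0945 -0.1626]
0.48 3 2 [ 0.468   0.2859 -2.6707] 1.3743985232633253 2.846282106536819 [-0.0947 -0.1603]
3.621592653589793 0 3 [0.5006 0.2749 5.1602] 1.424110142009657 3.196154058265563 [-0.0894 -0.1685]
3.621592653589793 1 0 [0.5112 0.3094 0.5254] 0.8490564950373749 1.5682880516334876 [-0.0926 -0.1692]
3.621592653589793 2 1 [0.4767 0.3178 2.1384] 1.2458844737610728 2.2709410757886133 [-0.0945 -0.1626]
3.621592653589793 3 2 [0.468  0.2859 3.6125] 1.3743985268383405 2.846279496641216 [-0.0947 -0.1603]
```

```bash
cat > ov.py <<'E'
from h import *
def box(x,y,z0,z1): return [(a*x/2,b*y/2,c) for c in (z0,z1) for a,b in ((1,1),(1,-1),(-1,-1),(-1,1))]
ED=[(0,1),(1,2),(2,3),(3,0),(4,5),(5,6),(6,7),(7,4),(0,4),(1,5),(2,6),(3,7)]
def draw(im,cam,segs,x0,y0,k,col):
    for a,b in segs:
        p=((proj(cam,np.array([a,b]))-[x0,y0]+.5)*k-.5).round().astype(int)
        cv2.line(im,tuple(map(int,p[0])),tuple(map(int,p[1])),col,1,cv2.LINE_AA)
def boxsegs(bx,Rm,t): 
    P=np.array(bx)/1000@Rm.T+t; return [(P[i],P[j]) for i,j in ED]
def crop(im,x0,y0,w,h,k,g=.6):
    im=im[y0:y0+h,x0:x0+w].astype(float); im=(255*(im/255)**g).astype('uint8')
    return cv2.resize(im,None,fx=k,fy=k,interpolation=cv2.INTER_CUBIC)
def gaugepose(x,y,yaw,tilt=20):
    Rm=R.from_euler('ZY',[yaw,-np.radians(tilt)]).as_matrix(); return Rm,np.array([x,y,.092])-Rm@[0,0,.04]
E
cat > o1.py <<'E'
from ov import *
import sys
x,y,yaw,bx=map(float,sys.argv[1:5])
t=cv2.imread('pics/top0.png'); s=cv2.imread('pics/side0.png')
Rm,tt=gaugepose(x,y,yaw); Rz=R.from_euler('z',yaw).as_matrix()
out=[]
for cam,im,x0,y0 in (('top',t,175,195),('side',s,193,265)):
    c=crop(im,x0,y0,50,58,8)
    draw(c,cam,boxsegs(box(30,26,46,112),Rm,tt),x0,y0,8,(0,0,255))
    draw(c,cam,boxsegs(box(36,32,40,46),Rm,tt),x0,y0,8,(0,255,0))
    draw(c,cam,boxsegs(box(115,90,0,10),Rz,np.array([x,y,0])+Rz@[bx,0,0]),x0,y0,8,(255,255,0))
    out.append(c)
cv2.imwrite('pics/'+sys.argv[5]+'.png',np.hstack(out))
E
python3 - <<'E'
from h import *
bt=uv([(398,120),(143,252),(300,570),(557,435)],10,165,185); o=[(57.5,-45,10),(57.5,45,10),(-57.5,45,10),(-57.5,-45,10)]
bs=uv([(110,495),(650,330),(260,215)],10,185,265); so=[(57.5,45,10),(-57.5,-45,10),(57.5,-45,10)]
x,e=fit([('top',o,bt),('side',so,bs)],[.52,.31,.48],planar(0)); print(x,e.round(2))
E
python3 o1.py .5112 .3094 .49 .011 g1
```

```text
[0.52118747 0.3137648  0.48308696] [-0.53 -0.28 -0.87  0.08 -0.43  0.77 -0.08  0.45 -0.6  -0.07  0.8  -1.07
  0.33 -0.91]
```

View pics/g1.png

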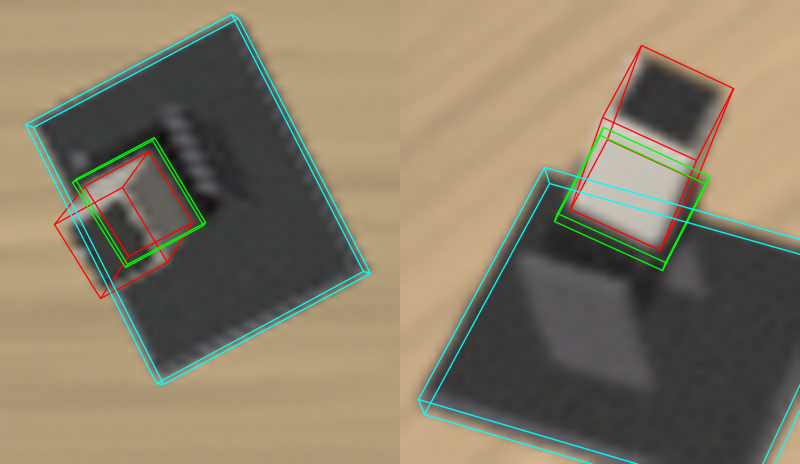

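```bash
cat > fit3.py <<'E'
from h import *
np.set_printoptions(precision=4,suppress=True)
Sb=uv([(247,88),(350,135),(310,214),(208,168)],12,203,265)
Tb=uv([(138,380),(220,335),(288,437),(205,492)],15,175,198)
Sw=uv([(135,300),(268,368)],12,203,265); Tw=uv([(275,240),(370,365)],15,175,198)
def res(p,full=False):
    Rm=R.from_euler('ZY',[p[2],-np.radians(20)]).as_matrix(); t=np.array([p[0],p[1],.092])-Rm@[0,0,.04]
    a,b=p[3],p[4]; z=.114
    C=np.array([(a,-b,z),(-a,-b,z),(-a,b,z),(a,b,z)]); CT=np.array([(a,b,z),(a,-b,z),(-a,-b,z),(-a,b,z)])
    W=np.array([(.015,.013,.046),(-.015,.013,.046)]); WT=np.array([(.015,-.013,.046),(-.015,-.013,.046)])
    f=lambda n,o,u:(proj(n,o@Rm.T+t)-u).ravel()
    return np.concatenate([f('side',C,Sb),f('top',CT,Tb),f('side',W,Sw),f('top',WT,Tw)])
for k in (slice(0,24),slice(0,16)):
    s=least_squares(lambda p:res(p)[k],[.512,.31,.49,.012,.011],x_scale=[.1,.1,.1,.01,.01]); print(s.x,s.fun.reshape(-1,2).round(1).tolist())
E
python3 fit3.py; python3 o1.py .512 .308 .49 .011 g2
```

```text
[0.512  0.309  0.4776 0.0112 0.0091] [[0.3, -0.3], [0.4, -0.1], [0.4, -0.4], [0.1, -0.7], [-0.5, 0.0], [0.1, -0.1], [-0.3, 0.1], [-0.7, -0.5], [-0.1, 0.7], [0.0, 0.3], [0.5, -0.3], [-0.6, 0.2]]
[0.5114 0.3099 0.5091 0.0112 0.0091] [[0.2, -0.1], [0.3, -0.1], [0.5, -0.4], [0.2, -0.4], [-0.6, 0.3], [-0.2, -0.0], [-0.3, 0.0], [-0.7, -0.3]]
```

>>> servo_tool(
  commands=[
    {"hand": 1, "offset": [0.0277, -0.016, 0.004], "angular": [0, 0, 0]},
    {"hand": 1, "offset": [0.0277, -0.016, 0.004], "angular": [0, 0, 0]},
    {"hand": 1, "offset": [0.0277, -0.016, 0.004], "angular": [0, 0, 0]},
    {"hand": 1, "offset": [0.0277, -0.016, 0.004], "angular": [0, 0, 0]},
    {"hand": 1, "offset": [0.0277, -0.016, 0.004], "angular": [0, 0, 0]},
    {"hand": 1, "offset": [0.0277, -0.016, 0.004], "angular": [0, 0, 0]},
    {"hand": 1, "offset": [0.0277, -0.016, 0.004], "angular": [0, 0, 0]},
    {"hand": 1, "offset": [0.0277, -0.016, 0.004], "angular": [0, 0, 0]},
    {"hand": 1, "offset": [0.0277, -0.016, 0.004], "angular": [0, 0, 0]},
    {"hand": 1, "offset": [0.0277, -0.016, 0.004], "angular": [0, 0, 0]},
    {"hand": 1, "offset": [0.0277, -0.016, 0.004], "angular": [0, 0, 0]},
    {"hand": 1, "offset": [0.0277, -0.016, 0.004], "angular": [0, 0, 0]},
    {"hand": 1, "offset": [0, 0, 0], "angular": [0, 0, -0.12]},
    {"hand": 1, "offset": [0, 0, 0], "angular": [0, 0, -0.12]},
    {"hand": 1, "offset": [0, 0, 0], "angular": [0, 0, -0.12]},
    {"hand": 1, "offset": [0, 0, 0], "angular": [0, 0, -0.12]},
    {"hand": 1, "offset": [0, 0, 0], "angular": [0, 0, -0.12]},
    {"hand": 1, "offset": [0, 0, 0], "angular": [0, 0, -0.12]},
    {"hand": 1, "offset": [0, 0, 0], "angular": [0, 0, -0.12]},
    {"hand": 1, "offset": [0, 0, 0], "angular": [0, 0, -0.12]},
  ],
)

```text
time_s: 1.77
ee_pos: [0.4772, -0.3402, 0.183]
ee_rot: [-2.486, -1.919, 0.0]
wrist_force: [-0.6, 0.4, 0.7]
finger_gap: 1.0
```

```bash
cat > go.py <<'E'
from station import r, capture, ticket
from ov import *
np.set_printoptions(precision=4,suppress=True)
def down(psi): return R.from_euler('z',psi)*R.from_euler('x',np.pi)
def delta(pos,rot):
    """offset in current tool axes, and rotvec in tool axes, to reach the target"""
    s=r.sense(); R0=R.from_rotvec(s['ee_rot'])
    print('t',round(s['time_s'],2),'pos',s['ee_pos'],'F',s['wrist_force'],'gap',round(s['finger_gap'],3))
    print('offset(now axes)',R0.inv().apply(np.array(pos)-s['ee_pos']),'ang',(R0.inv()*rot).as_rotvec(),'offset(target axes)',rot.inv().apply(np.array(pos)-s['ee_pos']))
def psi():
    x=R.from_rotvec(r.sense()['ee_rot']).as_matrix()[:,0]; return np.arctan2(x[1],x[0])
E
python3 - <<'E'
from go import *
b=np.array([.4745,-.3363]); y=-.834
g=b+.003*np.array([np.cos(y),np.sin(y)])
print(psi(),g); delta([*g,.05],down(y+np.pi))
E
```

```text
1.3147045325156492 [ 0.4765 -0.3385]
t 1.77 pos [ 0.4772 -0.3402  0.183 ] F [-0.5808  0.3905  0.695 ] gap 1.0
offset(now axes) [ 0.0014 -0.0011  0.133 ] ang [-0.0004 -0.0005 -0.9929] offset(target axes) [0.0017 0.0006 0.133 ]
```

>>> servo_tool(
  commands=[
    {"hand": 1, "offset": [0.0014, -0.0011, 0], "angular": [0, 0, -0.12]},
    {"hand": 1, "offset": [0, 0, 0], "angular": [0, 0, -0.12]},
    {"hand": 1, "offset": [0, 0, 0], "angular": [0, 0, -0.12]},
    {"hand": 1, "offset": [0, 0, 0], "angular": [0, 0, -0.12]},
    {"hand": 1, "offset": [0, 0, 0], "angular": [0, 0, -0.12]},
    {"hand": 1, "offset": [0, 0, 0], "angular": [0, 0, -0.12]},
    {"hand": 1, "offset": [0, 0, 0], "angular": [0, 0, -0.12]},
    {"hand": 1, "offset": [0, 0, 0], "angular": [0, 0, -0.12]},
    {"hand": 1, "offset": [0, 0, 0.02], "angular": [0, 0, -0.033]},
    {"hand": 1, "offset": [0, 0, 0.025], "angular": [0, 0, 0]},
    {"hand": 1, "offset": [0, 0, 0.025], "angular": [0, 0, 0]},
    {"hand": 1, "offset": [0, 0, 0.025], "angular": [0, 0, 0]},
    {"hand": 1, "offset": [0, 0, 0.025], "angular": [0, 0, 0]},
    {"hand": 1, "offset": [0, 0, 0.013], "angular": [0, 0, 0]},
    {"hand": 1, "offset": [0, 0, 0], "angular": [0, 0, 0]},
  ],
)

```text
time_s: 3.02
ee_pos: [0.4752, -0.3377, 0.0476]
ee_rot: [-1.279, -2.865, -0.001]
wrist_force: [-0.8, -0.9, 1.1]
finger_gap: 1.0
```

```bash
python3 - <<'E'
from go import *
b=np.array([.4745,-.3363]); y=-.834
g=b+.003*np.array([np.cos(y),np.sin(y)])
delta([*g,-.001],down(y+np.pi))
for n,x0,y0 in (('top',380,195),('side',360,150)):
    c=capture(n)['color'][:,:,::-1]; cv2.imwrite(f'pics/{n}1.png',c)
    cv2.imwrite(f'pics/{n}1c.png',crop(c,x0,y0,80,60,8,.8))
E
```

```text
t 3.02 pos [ 0.4752 -0.3377  0.0476] F [-0.7556 -0.9064  1.0739] gap 1.0
offset(now axes) [-0.0017  0.0004  0.0486] ang [-0.0009 -0.0045 -0.0056] offset(target axes) [-0.0015  0.0004  0.0486]
```

View pics/side1c.png

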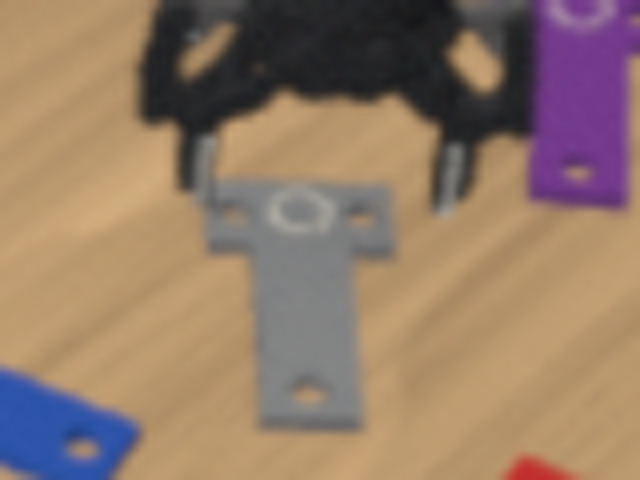

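View pics/top1c.png

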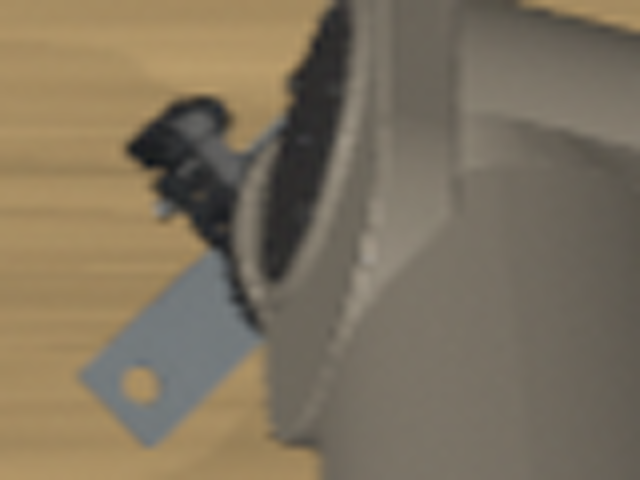

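>>> servo_tool(
  commands=[
    {"hand": 1, "offset": [-0.0015, 0.0004, 0.012], "angular": [0, -0.004, -0.005]},
    {"hand": 1, "offset": [0, 0, 0.012], "angular": [0, 0, 0]},
    {"hand": 1, "offset": [0, 0, 0.012], "angular": [0, 0, 0]},
    {"hand": 1, "offset": [0, 0, 0.008], "angular": [0, 0, 0]},
    {"hand": 1, "offset": [0, 0, 0.004], "angular": [0, 0, 0]},
    {"hand": 1, "offset": [0, 0, 0], "angular": [0, 0, 0]},
    {"hand": 1, "offset": [0, 0, 0], "angular": [0, 0, 0]},
  ],
)

```text
time_s: 3.7
ee_pos: [0.4782, -0.3395, 0.0022]
ee_rot: [1.272, 2.869, -0.002]
wrist_force: [0.5, 0.2, -0.2]
finger_gap: 0.999
```

```bash
python3 - <<'E'
from go import *
b=np.array([.4745,-.3363]); y=-.834
g=b+.003*np.array([np.cos(y),np.sin(y)])
delta([*g,-.001],down(y+np.pi))
E
```

```text
t 3.7 pos [ 0.4782 -0.3395  0.0022] F [ 0.4866  0.1883 -0.166 ] gap 0.999
offset(now axes) [ 0.0019 -0.0006  0.0032] ang [ 0.      0.0036 -0.0008] offset(target axes) [ 0.0018 -0.0006  0.0032]
```

>>> servo_tool(
  commands=[
    {"hand": 1, "offset": [0.001, -0.0004, 0.003], "angular": [0, 0, 0]},
    {"hand": 1, "offset": [0, 0, 0], "angular": [0, 0, 0]},
    {"hand": -1, "offset": [0, 0, 0], "angular": [0, 0, 0]},
    {"hand": -1, "offset": [0, 0, 0], "angular": [0, 0, 0]},
    {"hand": -1, "offset": [0, 0, 0], "angular": [0, 0, 0]},
    {"hand": -1, "offset": [0, 0, 0], "angular": [0, 0, 0]},
    {"hand": -1, "offset": [0, 0, 0], "angular": [0, 0, 0]},
    {"hand": -1, "offset": [0, 0, 0], "angular": [0, 0, 0]},
  ],
)

```text
time_s: 4.37
ee_pos: [0.4772, -0.3393, -0.0001]
ee_rot: [1.272, 2.868, -0.003]
wrist_force: [-3.1, 1.5, 10.5]
finger_gap: 0.443
```

>>> servo_tool(
  commands=[
    {"hand": -1, "offset": [0, 0, 0], "angular": [0, 0, 0]},
    {"hand": -1, "offset": [0, 0, 0], "angular": [0, 0, 0]},
  ],
)

```text
time_s: 4.53
ee_pos: [0.4772, -0.3393, -0.0001]
ee_rot: [1.272, 2.868, -0.003]
wrist_force: [-2.5, 1.7, 10.1]
finger_gap: 0.449
```

```bash
python3 - <<'E'
from go import *
print(r.sense())
for n,x0,y0 in (('side',360,150),):
    c=capture(n)['color'][:,:,::-1]; cv2.imwrite(f'pics/{n}2.png',c)
    cv2.imwrite(f'pics/{n}2c.png',crop(c,x0,y0,80,60,8,.8))
E
```

```text
{'time_s': 4.5333, 'qpos': array([ 0.7845,  0.6034, -0.3543,  1.9487,  0.3376,  0.6426,  0.9515]), 'joint_vel': array([-0.0005, -0.0001,  0.0014,  0.0006, -0.0016,  0.0005,  0.0008]), 'joint_efforts': array([ -0.3205, -90.4218,  -6.3612, -29.2103,   0.1165,  -1.1337,
        -0.0444]), 'ee_pos': array([ 0.4772, -0.3393, -0.0001]), 'ee_rot': array([ 1.2721,  2.8682, -0.003 ]), 'wrist_force': array([-2.5079,  1.7339, 10.0794]), 'ft_torque': array([0.2955, 0.6864, 0.0157]), 'finger_gap': 0.4486035665890163}
```

View pics/side2c.png

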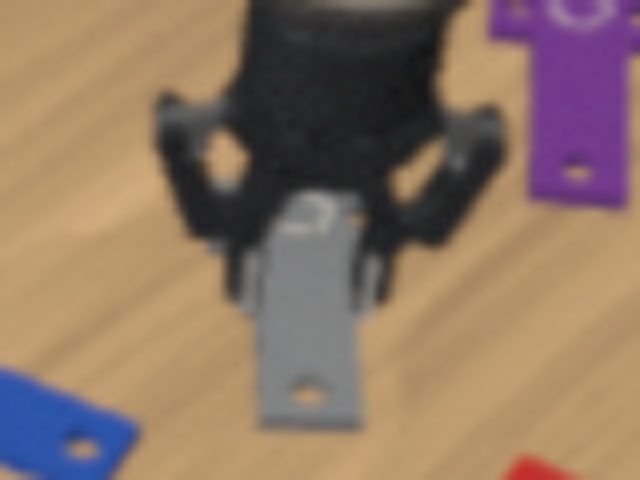

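>>> servo_tool(
  commands=[
    {"hand": -1, "offset": [0, 0, -0.015], "angular": [0, 0, 0]},
    {"hand": -1, "offset": [0, 0, -0.03], "angular": [0, 0, 0]},
    {"hand": -1, "offset": [0, 0, -0.03], "angular": [0, 0, 0]},
    {"hand": -1, "offset": [0, 0, -0.025], "angular": [0, 0, 0]},
    {"hand": -1, "offset": [0, 0, 0], "angular": [0, 0, 0]},
  ],
)

```text
time_s: 5.0
ee_pos: [0.4789, -0.34, 0.104]
ee_rot: [1.27, 2.863, -0.004]
wrist_force: [2.5, -0.8, -3.6]
finger_gap: 0.445
```

```bash
python3 - <<'E'
from go import *
delta([.575,.086,.1],down(-.142+np.pi)); print(psi())
c=capture('side')['color'][:,:,::-1]; cv2.imwrite('pics/side3c.png',crop(c,350,120,80,60,8,.8))
E
```

```text
t 5.0 pos [ 0.4789 -0.34    0.104 ] F [ 2.5009 -0.8382 -3.561 ] gap 0.445
offset(now axes) [0.2513 0.3572 0.002 ] ang [-0.0021  0.01   -0.693 ] offset(target axes) [-0.0348  0.4353  0.004 ]
2.3065607276406594
```

View pics/side3c.png

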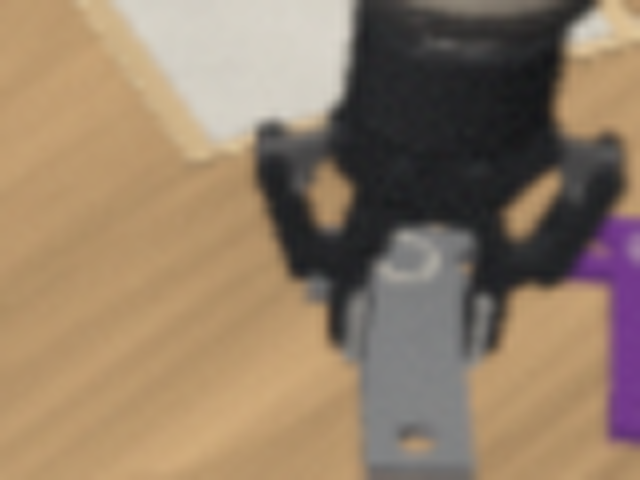

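>>> servo_tool(
  commands=[
    {"hand": -1, "offset": [0.01, 0.014, 0], "angular": [0, 0, 0]},
    {"hand": -1, "offset": [0.0195, 0.0275, 0], "angular": [0, 0, 0]},
    {"hand": -1, "offset": [0.0195, 0.0275, 0], "angular": [0, 0, 0]},
    {"hand": -1, "offset": [0.0195, 0.0275, 0], "angular": [0, 0, 0]},
    {"hand": -1, "offset": [0.0195, 0.0275, 0], "angular": [0, 0, 0]},
    {"hand": -1, "offset": [0.0195, 0.0275, 0], "angular": [0, 0, 0]},
    {"hand": -1, "offset": [0.0195, 0.0275, 0], "angular": [0, 0, 0]},
    {"hand": -1, "offset": [0.0195, 0.0275, 0], "angular": [0, 0, 0]},
    {"hand": -1, "offset": [0.0195, 0.0275, 0], "angular": [0, 0, 0]},
    {"hand": -1, "offset": [0.0195, 0.0275, 0], "angular": [0, 0, 0]},
    {"hand": -1, "offset": [0.0195, 0.0275, 0], "angular": [0, 0, 0]},
    {"hand": -1, "offset": [0.0195, 0.0275, 0], "angular": [0, 0, 0]},
    {"hand": -1, "offset": [0.0195, 0.0275, 0], "angular": [0, 0, 0]},
    {"hand": -1, "offset": [0.0073, 0.0132, 0], "angular": [0, 0, -0.093]},
    {"hand": -1, "offset": [0, 0, 0], "angular": [0, 0, -0.12]},
    {"hand": -1, "offset": [0, 0, 0], "angular": [0, 0, -0.12]},
    {"hand": -1, "offset": [0, 0, 0], "angular": [0, 0, -0.12]},
    {"hand": -1, "offset": [0, 0, 0], "angular": [0, 0, -0.12]},
    {"hand": -1, "offset": [0, 0, 0], "angular": [0, 0, -0.12]},
    {"hand": -1, "offset": [0, 0, 0], "angular": [0, 0, 0]},
  ],
)

```text
time_s: 6.72
ee_pos: [0.5722, 0.0869, 0.0969]
ee_rot: [0.213, 3.134, -0.004]
wrist_force: [-0.2, -0.4, -3.8]
finger_gap: 0.441
```

```bash
python3 - <<'E'
from go import *
delta([.575,.086,.03],down(-.142+np.pi)); print(psi())
E
```

```text
t 6.72 pos [0.5722 0.0869 0.0969] F [-0.1693 -0.4261 -3.8021] gap 0.441
offset(now axes) [-0.0029 -0.0003  0.0669] ang [-0.0026  0.0008  0.0063] offset(target axes) [-0.0029 -0.0005  0.0669]
3.0058785653499864
```

>>> servo_tool(
  commands=[
    {"hand": -1, "offset": [-0.0025, -0.0003, 0.02], "angular": [0, 0, 0.006]},
    {"hand": -1, "offset": [0, 0, 0.025], "angular": [0, 0, 0]},
    {"hand": -1, "offset": [0, 0, 0.02], "angular": [0, 0, 0]},
    {"hand": -1, "offset": [0, 0, 0.01], "angular": [0, 0, 0]},
    {"hand": -1, "offset": [0, 0, 0], "angular": [0, 0, 0]},
    {"hand": -1, "offset": [0, 0, 0], "angular": [0, 0, 0]},
    {"hand": -1, "offset": [0, 0, 0], "angular": [0, 0, 0]},
  ],
)

```text
time_s: 7.3
ee_pos: [0.5761, 0.0867, 0.0243]
ee_rot: [0.233, 3.129, -0.004]
wrist_force: [-0.2, -0.7, -2.7]
finger_gap: 0.444
```

```bash
python3 - <<'E'
from go import *
delta([.575,.086,.006],down(-.142+np.pi)); print(psi())
c=capture('side')['color'][:,:,::-1]; cv2.imwrite('pics/side4.png',c); cv2.imwrite('pics/side4c.png',crop(c,240,200,80,60,10,.6))
c=capture('top')['color'][:,:,::-1]; cv2.imwrite('pics/top4.png',c); cv2.imwrite('pics/top4c.png',crop(c,245,165,80,60,10,.6))
E
```

```text
t 7.3 pos [0.5761 0.0867 0.0243] F [-0.2136 -0.652  -2.6788] gap 0.444
offset(now axes) [ 0.0011 -0.0008  0.0182] ang [-0.0021  0.0041 -0.0068] offset(target axes) [ 0.001  -0.0008  0.0183]
2.992829384382112
```

View pics/side4c.png

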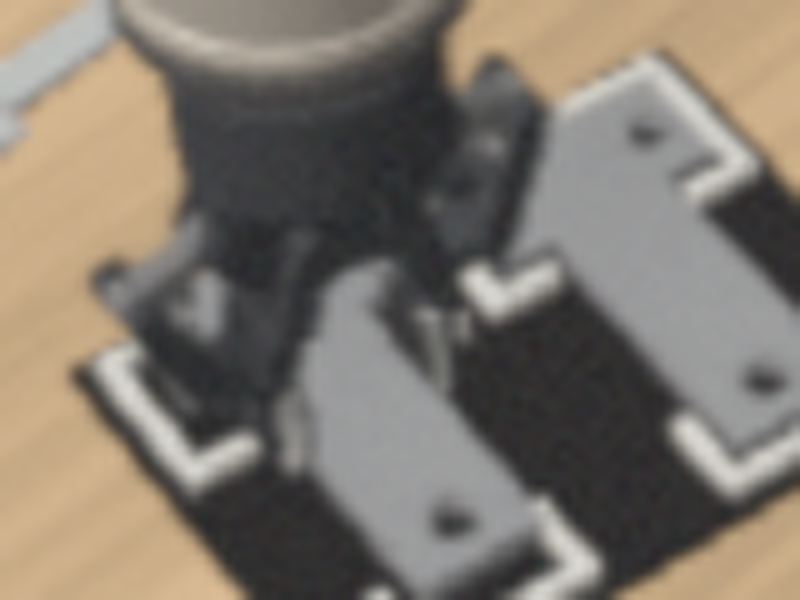

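View pics/top4c.png

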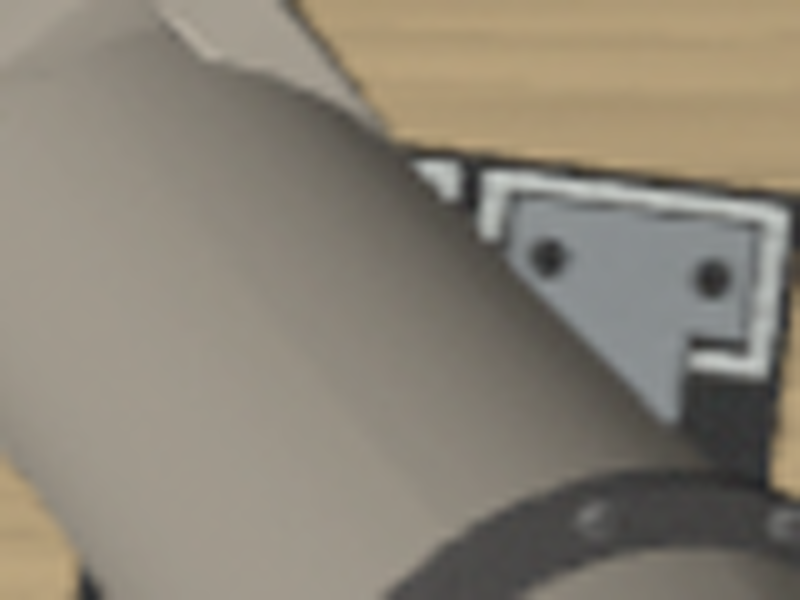

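```bash
cat > o2.py <<'E'
from ov import *
import sys
def tray_lines(x,y,yaw):
    Rm=R.from_euler('z',yaw).as_matrix(); t=np.array([x,y,0])
    T=lambda p:[Rm@(np.array(q)/1000)+t for q in p]
    pl=[T([(80,106,6),(80,-106,6),(-80,-106,6),(-80,106,6),(80,106,6)])]
    for yc in (52,-52):
        for s in (1,-1):
            pl.append(T([(20,yc+s*29,12),(20,yc+s*47,12),(74,yc+s*47,12),(74,yc,12)]))
            pl.append(T([(-45,yc+s*29,12),(-74,yc+s*29,12),(-74,yc,12)]))
            pl.append(T([(25,yc+s*24,12),(25,yc+s*42,12),(69,yc+s*42,12),(69,yc,12)]))
            pl.append(T([(-45,yc+s*24,12),(-69,yc+s*24,12),(-69,yc,12)]))
    return [(a,b) for q in pl for a,b in zip(q[:-1],q[1:])]
def br_lines(x,y,yaw,z,ring=True):
    Rm=R.from_euler('z',yaw).as_matrix(); t=np.array([x,y,z])
    o=[(-65,20),(29,20),(29,38),(65,38),(65,-38),(29,-38),(29,-20),(-65,-20),(-65,20)]
    q=[Rm@np.array([a/1000,b/1000,.008])+t for a,b in o]; s=list(zip(q[:-1],q[1:]))
    c=[Rm@np.array([.047+.012*np.cos(u),.012*np.sin(u),.008])+t for u in np.linspace(0,2*np.pi,25)]
    return s+list(zip(c[:-1],c[1:]))
E
python3 - <<'E'
from o2 import *
s=cv2.imread('pics/side4.png'); y=2.9928-np.pi
o=np.array([.5761,.0867])-.004*np.array([np.cos(y),np.sin(y)]); print(o,y)
c=crop(s,240,200,80,70,10,.6)
draw(c,'side',tray_lines(.5636,.0352,-.1421),240,200,10,(0,0,255))
draw(c,'side',br_lines(*o,y,.0243),240,200,10,(0,255,0))
cv2.imwrite('pics/o4.png',cv2.resize(c,None,fx=.85,fy=.85))
E
```

```text
[0.5721442  0.08729298] -0.1487926535897932
```

View pics/o4.png

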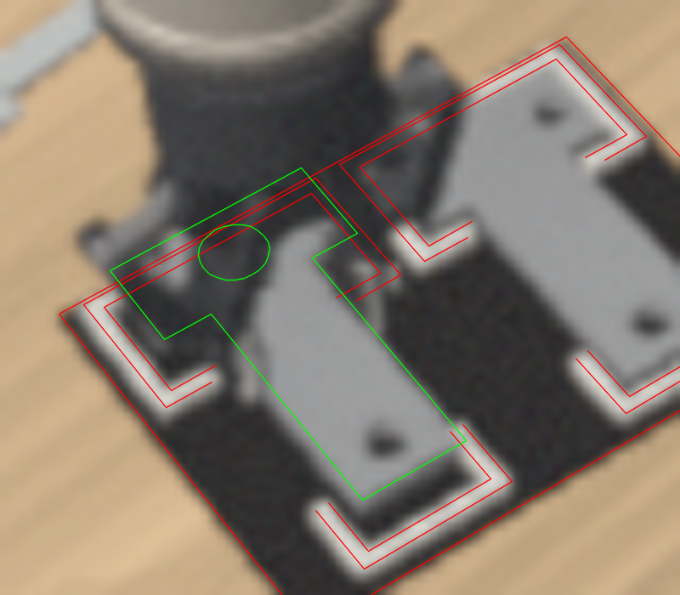

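>>> servo_tool(
  commands=[
    {"hand": -1, "offset": [0.0012, 0, 0.006], "angular": [0, 0.003, -0.006]},
    {"hand": -1, "offset": [0, 0, 0.006], "angular": [0, 0, 0]},
    {"hand": -1, "offset": [0, 0, 0.004], "angular": [0, 0, 0]},
    {"hand": -1, "offset": [0, 0, 0.001], "angular": [0, 0, 0]},
    {"hand": -1, "offset": [0, 0, 0], "angular": [0, 0, 0]},
    {"hand": -1, "offset": [0, 0, 0], "angular": [0, 0, 0]},
  ],
)

```text
time_s: 7.9
ee_pos: [0.5743, 0.0864, 0.0061]
ee_rot: [-0.223, -3.133, 0.004]
wrist_force: [-0.3, -0.6, -2.2]
finger_gap: 0.442
```

```bash
python3 - <<'E'
from go import *
delta([.575,.0868,.006],down(-.142+np.pi)); print(psi(),r.sense()['ft_torque'])
c=capture('side')['color'][:,:,::-1]; cv2.imwrite('pics/side5.png',c); cv2.imwrite('pics/side5c.png',crop(c,240,200,80,60,10,.6))
E
```

```text
t 7.9 pos [0.5743 0.0864 0.0061] F [-0.2957 -0.5995 -2.2445] gap 0.442
offset(now axes) [-0.0006  0.0005  0.0001] ang [-0.0027 -0.0002  0.0001] offset(target axes) [-0.0006  0.0005  0.0001]
2.999649444063376 [-0.0762  0.0252 -0.0707]
```

View pics/side5c.png

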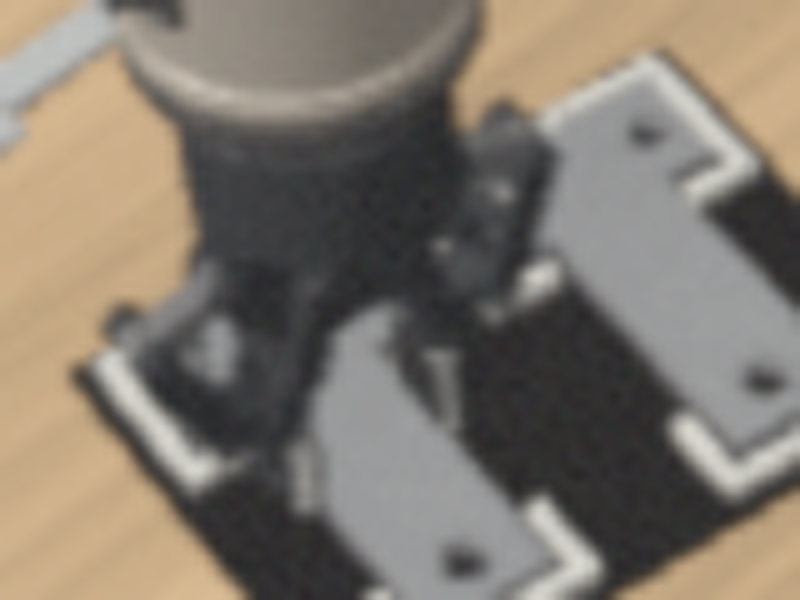

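>>> servo_tool(
  commands=[
    {"hand": -1, "offset": [0, 0, 0.001], "angular": [0, 0, 0]},
    {"hand": -1, "offset": [0, 0, 0], "angular": [0, 0, 0]},
    {"hand": 0.3, "offset": [0, 0, 0], "angular": [0, 0, 0]},
    {"hand": 0.3, "offset": [0, 0, 0], "angular": [0, 0, 0]},
    {"hand": 1, "offset": [0, 0, 0], "angular": [0, 0, 0]},
    {"hand": 1, "offset": [0, 0, 0], "angular": [0, 0, 0]},
    {"hand": 1, "offset": [0, 0, 0], "angular": [0, 0, 0]},
    {"hand": 1, "offset": [0, 0, -0.005], "angular": [0, 0, 0]},
    {"hand": 1, "offset": [0, 0, -0.015], "angular": [0, 0, 0]},
    {"hand": 1, "offset": [0, 0, -0.03], "angular": [0, 0, 0]},
    {"hand": 1, "offset": [0, 0, -0.035], "angular": [0, 0, 0]},
    {"hand": 1, "offset": [0, 0, -0.035], "angular": [0, 0, 0]},
    {"hand": 1, "offset": [0, 0, -0.035], "angular": [0, 0, 0]},
    {"hand": 1, "offset": [0, 0, -0.035], "angular": [0, 0, 0]},
    {"hand": 1, "offset": [0, 0, -0.02], "angular": [0, 0, 0]},
  ],
)

```text
time_s: 9.2
ee_pos: [0.5752, 0.0878, 0.2206]
ee_rot: [0.221, 3.13, -0.002]
wrist_force: [0.4, -0.2, -0.4]
finger_gap: 1.002
```

```bash
python3 - <<'E'
from go import *
print(r.sense()['ee_pos'],psi(),r.sense()['qpos'])
c=capture('side')['color'][:,:,::-1]; cv2.imwrite('pics/side6.png',c); cv2.imwrite('pics/side6c.png',crop(c,240,200,80,60,10,.6))
c=capture('top')['color'][:,:,::-1]; cv2.imwrite('pics/top6.png',c); cv2.imwrite('pics/top6c.png',crop(c,245,165,80,60,10,.6))
E
```

```text
[0.5752 0.0878 0.2206] 3.000507059553978 [ 0.3284  0.3698 -0.7383  1.7978  0.2833  1.0786  0.9185]
```

View pics/side6c.png

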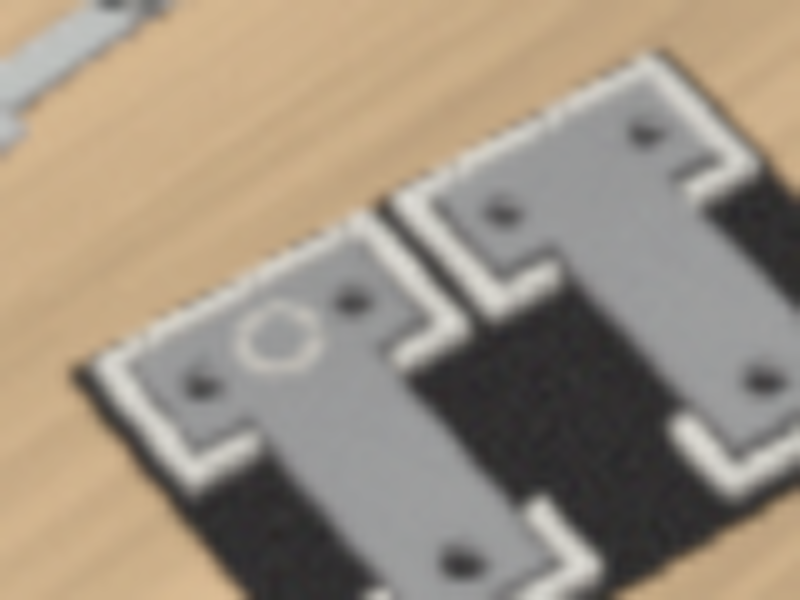

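View pics/top6.png

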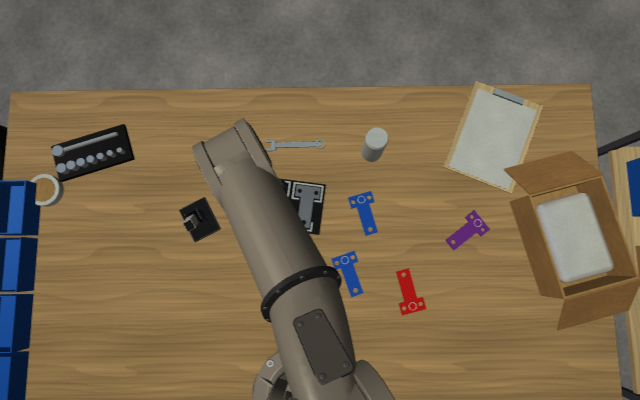

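```bash
cat >> go.py <<'E'
GR=R.from_euler('ZY',[.48,-np.radians(20)]); AX=GR.as_matrix()[:,2]; RIM=np.array([.512,.309,.092])
TG=GR*R.from_euler('x',np.pi)*R.from_euler('z',np.pi)
def gp(z): return RIM+AX*(z-.040)   # point on gauge axis at gauge z
E
python3 - <<'E'
from go import *
print(gp(.062),gp(.142),gp(.162),TG.as_matrix())
p=gp(.160); delta(p,TG)
m=r.sense()['ee_pos']
print(down(3.0).inv().apply(p-m))
u=ray('side',[240+27.8-.05+0,200+33.8-.05],.014); print('ring',u)
for q in ([243,150],): print('mug',ray('top',q,.09))
E
```

```text
[0.5053 0.3055 0.1127] [0.4811 0.2929 0.1878] [0.475  0.2897 0.2066] [[-0.8335 -0.4618  0.3034]
 [-0.4339  0.887   0.1579]
 [-0.342  -0.     -0.9397]]
t 9.3 pos [0.576  0.0877 0.2206] F [ 0.6094  0.9358 -0.8093] gap 0.999
offset(now axes) [0.1281 0.1861 0.0148] ang [-0.1116 -0.3318 -0.6147] offset(target axes) [0.0013 0.2258 0.0163]
[0.128  0.1861 0.0158]
ring [0.6165 0.0817 0.014 ]
mug [0.7185 0.164  0.09  ]
```

>>> servo_tool(
  commands=[
    {"hand": 1, "offset": [0.016, 0.0233, 0.0013], "angular": [0, 0, 0]},
    {"hand": 1, "offset": [0.016, 0.0233, 0.0013], "angular": [0, 0, 0]},
    {"hand": 1, "offset": [0.016, 0.0233, 0.0013], "angular": [0, 0, 0]},
    {"hand": 1, "offset": [0.016, 0.0233, 0.0013], "angular": [0, 0, 0]},
    {"hand": 1, "offset": [0.016, 0.0233, 0.0013], "angular": [0, 0, 0]},
    {"hand": 1, "offset": [0.016, 0.0233, 0.0013], "angular": [0, 0, 0]},
    {"hand": 1, "offset": [0.016, 0.0233, 0.0013], "angular": [0, 0, 0]},
    {"hand": 1, "offset": [0.016, 0.0233, 0.0013], "angular": [0, 0, 0]},
    {"hand": 1, "offset": [0, 0, 0], "angular": [-0.016, -0.0474, -0.0878]},
    {"hand": 1, "offset": [0, 0, 0], "angular": [-0.016, -0.0474, -0.0878]},
    {"hand": 1, "offset": [0, 0, 0], "angular": [-0.016, -0.0474, -0.0878]},
    {"hand": 1, "offset": [0, 0, 0], "angular": [-0.016, -0.0474, -0.0878]},
    {"hand": 1, "offset": [0, 0, 0], "angular": [-0.016, -0.0474, -0.0878]},
    {"hand": 1, "offset": [0, 0, 0], "angular": [-0.016, -0.0474, -0.0878]},
    {"hand": 1, "offset": [0, 0, 0], "angular": [-0.016, -0.0474, -0.0878]},
    {"hand": 1, "offset": [0, 0, 0], "angular": [0, 0, 0]},
    {"hand": 1, "offset": [0, 0, 0], "angular": [0, 0, 0]},
  ],
)

```text
time_s: 10.72
ee_pos: [0.4739, 0.2888, 0.2047]
ee_rot: [-0.662, 2.728, 0.118]
wrist_force: [0.0, -0.2, 0.6]
finger_gap: 1.003
```

```bash
python3 - <<'E'
from go import *
delta(gp(.062),TG); print(r.sense()['qpos'])
c=capture('side')['color'][:,:,::-1]; cv2.imwrite('pics/side7.png',c); a=crop(c,170,220,90,80,6,.6)
c=capture('top')['color'][:,:,::-1]; cv2.imwrite('pics/top7.png',c);b=crop(c,165,165,120,80,6,.6)
cv2.imwrite('pics/c7.png',cv2.resize(np.hstack([a,b]),None,fx=.63,fy=.63))
E
```

```text
t 10.72 pos [0.4739 0.2888 0.2047] F [ 0.01   -0.1947  0.6147] gap 1.003
offset(now axes) [-0.0027  0.0003  0.0987] ang [ 0.0011 -0.0069 -0.0038] offset(target axes) [-0.002   0.0004  0.0987]
[ 0.1625  0.1946 -0.9439  2.1131  0.4296  0.6198  0.986 ]
```

View pics/c7.png

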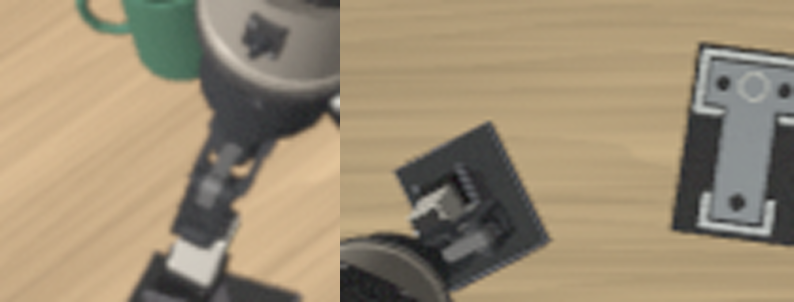

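>>> servo_tool(
  commands=[
    {"hand": 1, "offset": [-0.0022, 0.0003, 0.015], "angular": [0.001, -0.006, -0.003]},
    {"hand": 1, "offset": [0, 0, 0.02], "angular": [0, 0, 0]},
    {"hand": 1, "offset": [0, 0, 0.02], "angular": [0, 0, 0]},
    {"hand": 1, "offset": [0, 0, 0.02], "angular": [0, 0, 0]},
    {"hand": 1, "offset": [0, 0, 0.015], "angular": [0, 0, 0]},
    {"hand": 1, "offset": [0, 0, 0.0085], "angular": [0, 0, 0]},
    {"hand": 1, "offset": [0, 0, 0], "angular": [0, 0, 0]},
    {"hand": 1, "offset": [0, 0, 0], "angular": [0, 0, 0]},
    {"hand": 1, "offset": [0, 0, 0], "angular": [0, 0, 0]},
  ],
)

```text
time_s: 11.57
ee_pos: [0.5057, 0.307, 0.1131]
ee_rot: [-0.668, 2.719, 0.12]
wrist_force: [-0.4, -0.4, 0.8]
finger_gap: 0.996
```

```bash
python3 - <<'E'
from go import *
delta(gp(.062),TG)
c=capture('side')['color'][:,:,::-1]; cv2.imwrite('pics/side8.png',c); a=crop(c,185,250,66,60,8,.6)
c=capture('top')['color'][:,:,::-1]; cv2.imwrite('pics/top8.png',c);b=crop(c,165,185,66,60,8,.6)
cv2.imwrite('pics/c8.png',cv2.resize(np.hstack([a,b]),None,fx=.75,fy=.75))
E
```

```text
t 11.57 pos [0.5057 0.307  0.1131] F [-0.431  -0.3665  0.756 ] gap 0.996
offset(now axes) [ 0.0011 -0.0011  0.0001] ang [0.0019 0.0003 0.0013] offset(target axes) [ 0.0011 -0.0011  0.0001]
```

View pics/c8.png

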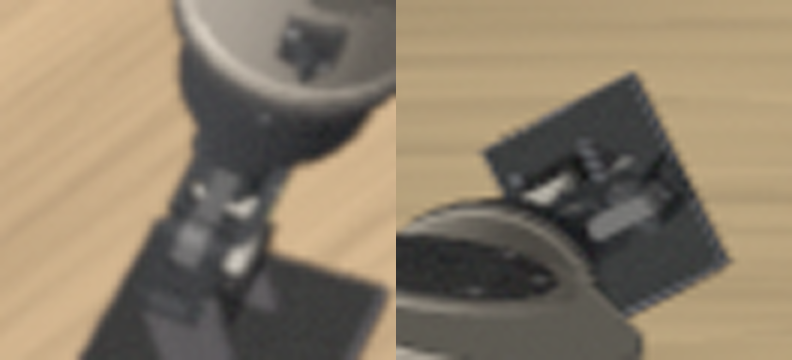

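>>> servo_tool(
  commands=[
    {"hand": -1, "offset": [0.0005, -0.0005, 0], "angular": [0, 0, 0]},
    {"hand": -1, "offset": [0, 0, 0], "angular": [0, 0, 0]},
    {"hand": -1, "offset": [0, 0, 0], "angular": [0, 0, 0]},
    {"hand": -1, "offset": [0, 0, 0], "angular": [0, 0, 0]},
    {"hand": -1, "offset": [0, 0, 0], "angular": [0, 0, 0]},
    {"hand": -1, "offset": [0, 0, 0], "angular": [0, 0, 0]},
    {"hand": -1, "offset": [0, 0, 0], "angular": [0, 0, 0]},
    {"hand": -1, "offset": [0, 0, 0], "angular": [0, 0, 0]},
    {"hand": -1, "offset": [0, 0, 0], "angular": [0, 0, 0]},
  ],
)

```text
time_s: 12.42
ee_pos: [0.5054, 0.3057, 0.1127]
ee_rot: [-0.668, 2.719, 0.119]
wrist_force: [-3.2, -2.8, 5.6]
finger_gap: 0.297
```

>>> servo_tool(
  commands=[
    {"hand": -1, "offset": [0, 0, -0.01], "angular": [0, 0, 0]},
    {"hand": -1, "offset": [0, 0, -0.01], "angular": [0, 0, 0]},
    {"hand": -1, "offset": [0, 0, -0.01], "angular": [0, 0, 0]},
    {"hand": -1, "offset": [0, 0, 0], "angular": [0, 0, 0]},
  ],
)

```text
time_s: 12.75
ee_pos: [0.4963, 0.3012, 0.1419]
ee_rot: [-0.668, 2.718, 0.119]
wrist_force: [0.1, 0.2, -1.5]
finger_gap: 0.294
```

>>> servo_tool(
  commands=[
    {"hand": -1, "offset": [0, 0, -0.015], "angular": [0, 0, 0]},
    {"hand": -1, "offset": [0, 0, -0.015], "angular": [0, 0, 0]},
    {"hand": -1, "offset": [0, 0, -0.015], "angular": [0, 0, 0]},
    {"hand": -1, "offset": [0, 0, -0.015], "angular": [0, 0, 0]},
    {"hand": -1, "offset": [0, 0, -0.01], "angular": [0, 0, 0]},
    {"hand": -1, "offset": [0, 0, 0], "angular": [0, 0, 0]},
    {"hand": -1, "offset": [0, 0, 0], "angular": [0, 0, 0]},
  ],
)

```text
time_s: 13.33
ee_pos: [0.4756, 0.2895, 0.2063]
ee_rot: [-0.667, 2.719, 0.119]
wrist_force: [0.1, -0.7, -1.7]
finger_gap: 0.302
```

```bash
python3 - <<'E'
from go import *
s=r.sense();print(s['ee_pos'],s['wrist_force'],s['qpos'])
c=capture('side')['color'][:,:,::-1]; cv2.imwrite('pics/side9.png',c); a=crop(c,185,230,80,80,7,.6)
c=capture('top')['color'][:,:,::-1]; cv2.imwrite('pics/top9.png',c);b=crop(c,155,175,80,80,7,.6)
cv2.imwrite('pics/c9.png',cv2.resize(np.hstack([a,b]),None,fx=.7,fy=.7))
cv2.imwrite('pics/t9.png',crop(c,245,165,80,60,10,.6))
E
```

```text
[0.4756 0.2895 0.2063] [ 0.0978 -0.6647 -1.7374] [ 0.1702  0.1937 -0.9518  2.1134  0.4367  0.6149  0.9853]
```

View pics/c9.png

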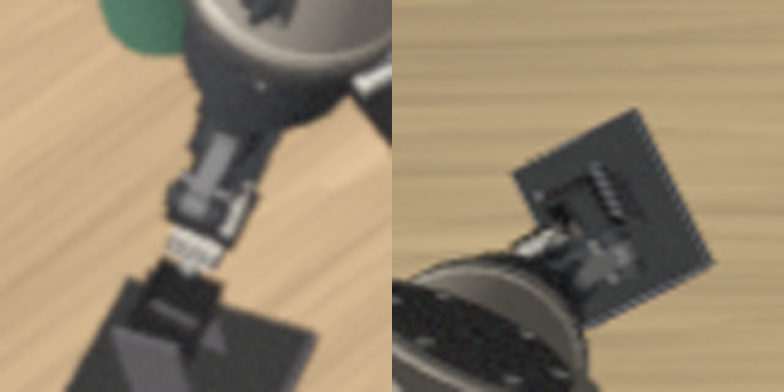

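View pics/t9.png

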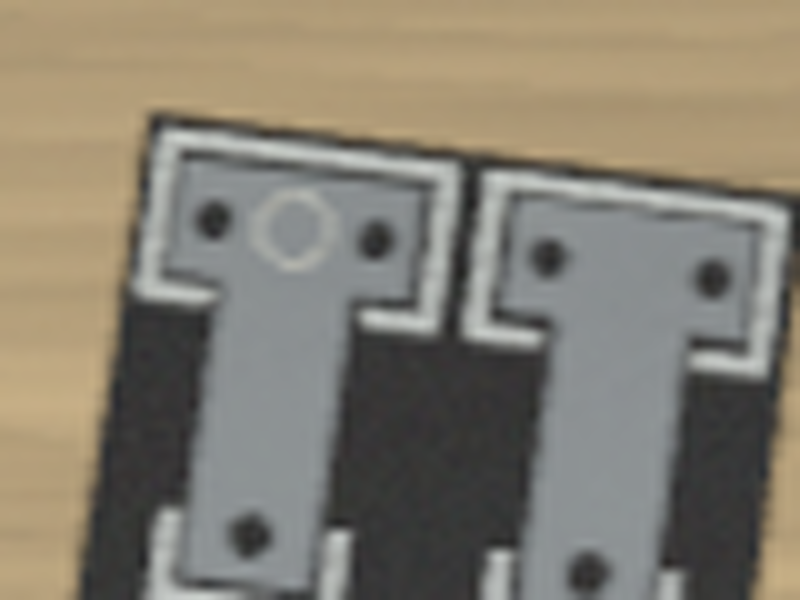

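```bash
python3 - <<'E'
from go import *
a=uv([(294,231)],10,245,165)[0]; b=uv([(278,338)],10,240,200)[0]
print(ray('top',a,.014),ray('side',b,.014))
f=lambda X:np.concatenate([proj('side',[*X,.014])[0]-b,proj('top',[*X,.014])[0]-a]); s=least_squares(f,[.6,.08]);print(s.x,s.fun)
m=s.x
p=r.sense()['ee_pos']; D=down(.48+np.pi)
delta([*m,.174],D)
print('step1 up 30mm in tool axes', TG.inv().apply([0,0,.03]))
E
```

```text
[0.6169 0.0803 0.014 ] [0.6184 0.0816 0.014 ]
[0.6177 0.0811] [ 0.3135  0.0364 -0.2404 -0.2441]
t 13.43 pos [0.4751 0.2895 0.2055] F [-0.0178 -0.3346 -1.8289] gap 0.298
offset(now axes) [-0.0172 -0.2508  0.0395] ang [0.0015 0.3483 0.0017] offset(target axes) [-0.0302 -0.2507  0.0315]
step1 up 30mm in tool axes [-0.0103 -0.     -0.0282]
```

>>> servo_tool(
  commands=[
    {"hand": -1, "offset": [-0.005, 0, -0.014], "angular": [0, 0, 0]},
    {"hand": -1, "offset": [-0.005, 0, -0.014], "angular": [0, 0, 0]},
    {"hand": -1, "offset": [0, 0, 0], "angular": [0, 0.058, 0]},
    {"hand": -1, "offset": [0, 0, 0], "angular": [0, 0.058, 0]},
    {"hand": -1, "offset": [0, 0, 0], "angular": [0, 0.058, 0]},
    {"hand": -1, "offset": [0, 0, 0], "angular": [0, 0.058, 0]},
    {"hand": -1, "offset": [0, 0, 0], "angular": [0, 0.058, 0]},
    {"hand": -1, "offset": [0, 0, 0], "angular": [0, 0.058, 0]},
    {"hand": -1, "offset": [-0.002, -0.0153, 0.002], "angular": [0, 0, 0]},
    {"hand": -1, "offset": [-0.003, -0.025, 0.006], "angular": [0, 0, 0]},
    {"hand": -1, "offset": [-0.003, -0.025, 0.006], "angular": [0, 0, 0]},
    {"hand": -1, "offset": [-0.003, -0.025, 0.006], "angular": [0, 0, 0]},
    {"hand": -1, "offset": [-0.003, -0.025, 0.006], "angular": [0, 0, 0]},
    {"hand": -1, "offset": [-0.003, -0.025, 0.006], "angular": [0, 0, 0]},
    {"hand": -1, "offset": [-0.003, -0.025, 0.006], "angular": [0, 0, 0]},
    {"hand": -1, "offset": [-0.003, -0.025, 0.006], "angular": [0, 0, 0]},
    {"hand": -1, "offset": [-0.003, -0.025, 0.006], "angular": [0, 0, 0]},
    {"hand": -1, "offset": [-0.003, -0.025, 0.006], "angular": [0, 0, 0]},
    {"hand": -1, "offset": [-0.0012, -0.0104, 0], "angular": [0, 0, 0]},
    {"hand": -1, "offset": [0, 0, 0], "angular": [0, 0, 0]},
  ],
)

```text
time_s: 15.1
ee_pos: [0.619, 0.0788, 0.1778]
ee_rot: [0.744, -3.051, -0.001]
wrist_force: [-0.9, -0.1, -2.7]
finger_gap: 0.298
```

>>> servo_tool(
  commands=[
    {"hand": -1, "offset": [0, 0, 0], "angular": [0, 0, 0]},
    {"hand": -1, "offset": [0, 0, 0], "angular": [0, 0, 0]},
  ],
)

```text
time_s: 15.27
ee_pos: [0.6175, 0.0831, 0.1795]
ee_rot: [-0.752, 3.05, 0.003]
wrist_force: [-0.0, -0.5, -1.8]
finger_gap: 0.294
```

```bash
python3 - <<'E'
from go import *
delta([.6177,.0811,.124],down(.48+np.pi)); print(R.from_rotvec(r.sense()['ee_rot']).as_matrix()[:,2])
c=capture('side')['color'][:,:,::-1]; cv2.imwrite('pics/side10.png',c); cv2.imwrite('pics/side10c.png',crop(c,230,180,75,60,10,.6))
E
```

```text
t 15.27 pos [0.6175 0.0831 0.1795] F [-0.0356 -0.4954 -1.7584] gap 0.294
offset(now axes) [ 0.0008 -0.002   0.0555] ang [0.0017 0.0008 0.0037] offset(target axes) [ 0.0007 -0.0019  0.0555]
[-0.0001  0.0019 -1.    ]
```

View pics/side10c.png

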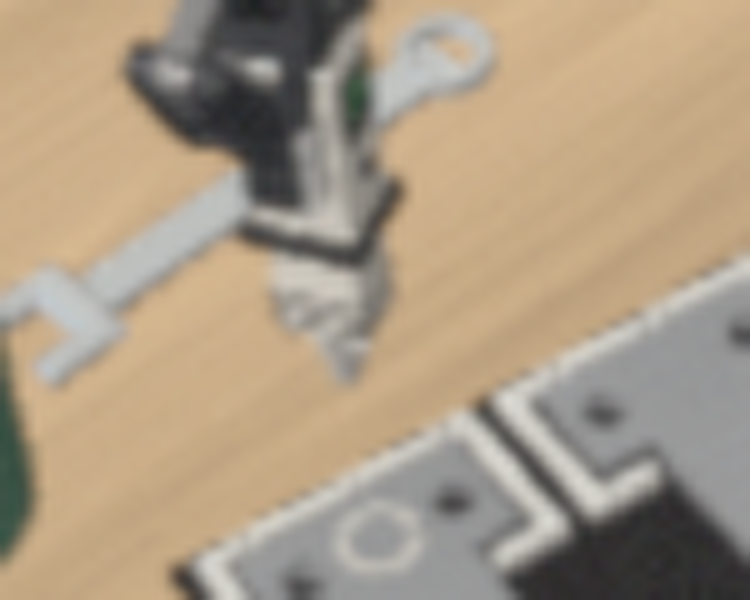

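```bash
cat > o5.py <<'E'
from go import *
import sys
f=sys.argv[1]; x0,y0,w,h,k=map(int,sys.argv[2:7]); dz=float(sys.argv[7]) if len(sys.argv)>7 else .062
s=r.sense(); Rt=R.from_rotvec(s['ee_rot']); Rg=(Rt*R.from_euler('z',-np.pi)*R.from_euler('x',-np.pi)).as_matrix()
t=s['ee_pos']-Rg@[0,0,dz]
im=cv2.imread(f'pics/{f}.png'); c=crop(im,x0,y0,w,h,k,.6)
cam=''.join(q for q in f if q.isalpha())
for b,col in ((box(30,26,46,112),(0,0,255)),(box(36,32,40,46),(0,255,0)),(box(26,22,0,40),(255,0,255))): draw(c,cam,boxsegs(b,Rg,t),x0,y0,k,col)
draw(c,cam,[(t,Rg@[0,0,-.028]+t)],x0,y0,k,(255,255,0))
cv2.imwrite(f'pics/{f}o.png',c)
tip=Rg@[0,0,-.028]+t
print('tip',tip,'crop px',(proj(cam,tip)[0]-[x0,y0]+.5)*k-.5, 'ring',(proj(cam,[.6177,.0811,.014])[0]-[x0,y0]+.5)*k-.5)
E
python3 o5.py side10 230 180 75 60 10
```

```text
tip [0.6175 0.0834 0.0898] crop px [348.8915 376.0184] ring [380.9415 538.3605]
```

View pics/side10o.png

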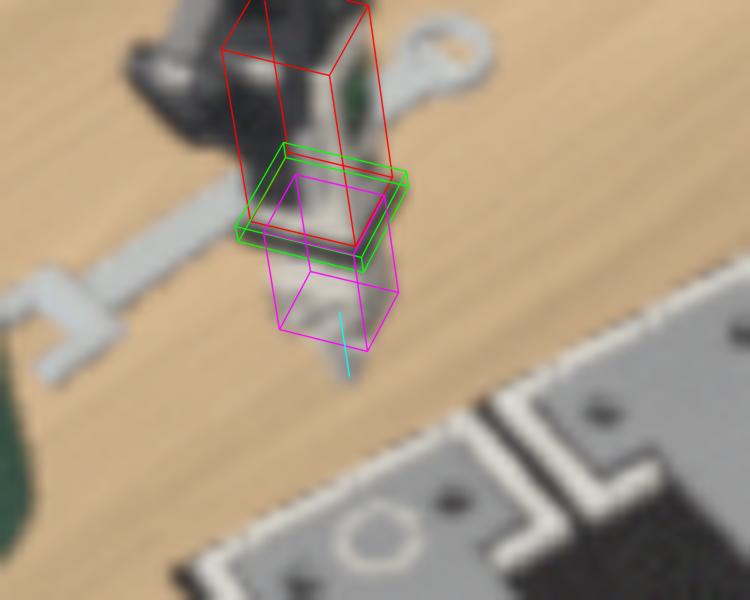

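>>> servo_tool(
  commands=[
    {"hand": -1, "offset": [0.0008, -0.0018, 0.01], "angular": [0, 0, 0.003]},
    {"hand": -1, "offset": [0, 0, 0.02], "angular": [0, 0, 0]},
    {"hand": -1, "offset": [0, 0, 0.02], "angular": [0, 0, 0]},
    {"hand": -1, "offset": [0, 0, 0.01], "angular": [0, 0, 0]},
    {"hand": -1, "offset": [0, 0, 0.005], "angular": [0, 0, 0]},
    {"hand": -1, "offset": [0, 0, 0.002], "angular": [0, 0, 0]},
    {"hand": -1, "offset": [0, 0, 0], "angular": [0, 0, 0]},
    {"hand": -1, "offset": [0, 0, 0], "angular": [0, 0, 0]},
    {"hand": -1, "offset": [0, 0, 0], "angular": [0, 0, 0]},
  ],
)

```text
time_s: 16.07
ee_pos: [0.6187, 0.0801, 0.1138]
ee_rot: [-0.745, 3.05, 0.002]
wrist_force: [0.3, -0.3, -2.3]
finger_gap: 0.295
```

```bash
python3 - <<'E'
from go import *
delta([.6177,.0811,.104],down(.48+np.pi)); print(R.from_rotvec(r.sense()['ee_rot']).as_matrix()[:,2])
c=capture('side')['color'][:,:,::-1]; cv2.imwrite('pics/side11.png',c); cv2.imwrite('pics/side11c.png',crop(c,240,190,60,60,10,.6))
c=capture('top')['color'][:,:,::-1]; cv2.imwrite('pics/top11.png',c); cv2.imwrite('pics/top11c.png',crop(c,240,160,60,60,10,.6))
E
python3 o5.py side11 240 190 60 60 10
```

```text
t 16.07 pos [0.6187 0.0801 0.1138] F [ 0.3189 -0.3351 -2.3266] gap 0.295
offset(now axes) [0.0004 0.0014 0.0098] ang [ 0.0006  0.0024 -0.0007] offset(target axes) [0.0004 0.0014 0.0098]
[ 0.0018  0.0017 -1.    ]
tip [0.6187 0.08   0.0236] crop px [278.3353 413.8391] ring [280.9415 438.3605]
```

View pics/side11c.png

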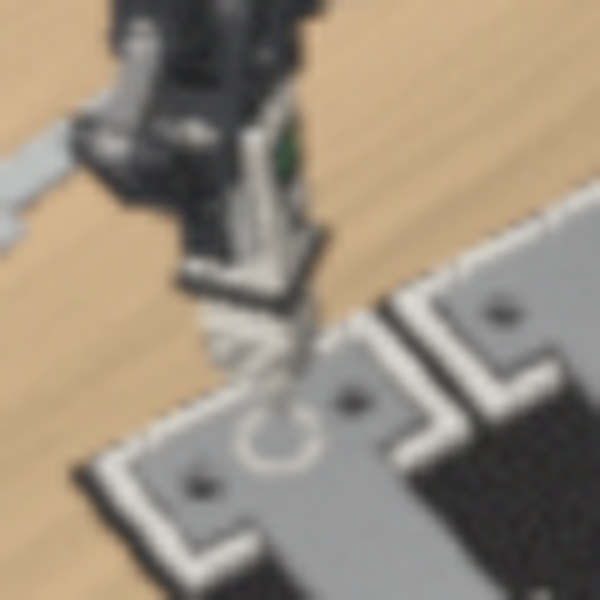

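View pics/top11c.png

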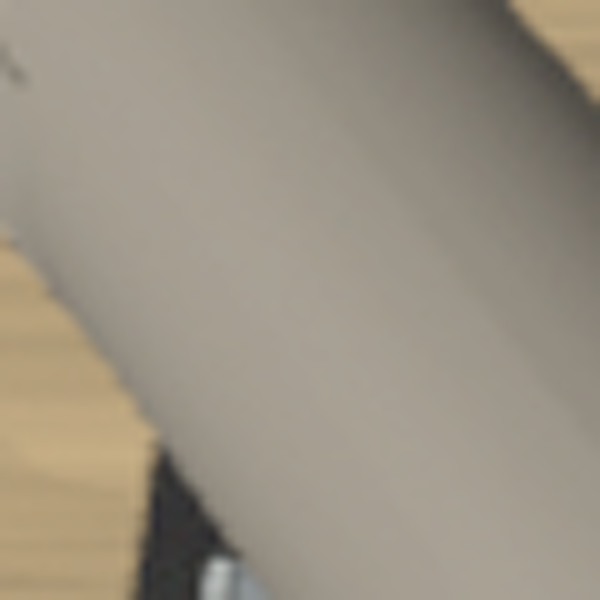

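>>> servo_tool(
  commands=[
    {"hand": -1, "offset": [-0.0005, 0.0015, 0.003], "angular": [0, 0, 0]},
    {"hand": -1, "offset": [0, 0, 0.003], "angular": [0, 0, 0]},
    {"hand": -1, "offset": [0, 0, 0.002], "angular": [0, 0, 0]},
    {"hand": -1, "offset": [0, 0, 0], "angular": [0, 0, 0]},
    {"hand": -1, "offset": [0, 0, 0], "angular": [0, 0, 0]},
    {"hand": -1, "offset": [0, 0, 0], "angular": [0, 0, 0]},
  ],
)

```text
time_s: 16.67
ee_pos: [0.618, 0.0815, 0.1049]
ee_rot: [-0.746, 3.051, 0.002]
wrist_force: [-0.2, 0.2, -2.6]
finger_gap: 0.303
```

```bash
python3 - <<'E'
from go import *
delta([.6177,.0811,.104],down(.48+np.pi)); print(R.from_rotvec(r.sense()['ee_rot']).as_matrix()[:,2])
c=capture('side')['color'][:,:,::-1]; cv2.imwrite('pics/side12.png',c); cv2.imwrite('pics/side12c.png',crop(c,250,210,40,40,15,.6))
E
python3 o5.py side12 250 210 40 40 15
```

```text
t 16.67 pos [0.618  0.0815 0.1049] F [-0.1724  0.1954 -2.5543] gap 0.303
offset(now axes) [ 0.0005 -0.0002  0.0009] ang [ 0.0011  0.0013 -0.0007] offset(target axes) [ 0.0005 -0.0002  0.0009]
[ 0.0006  0.0016 -1.    ]
tip [0.6181 0.0816 0.0149] crop px [267.9722 355.1631] ring [271.6622 357.7908]
```

View pics/side12c.png

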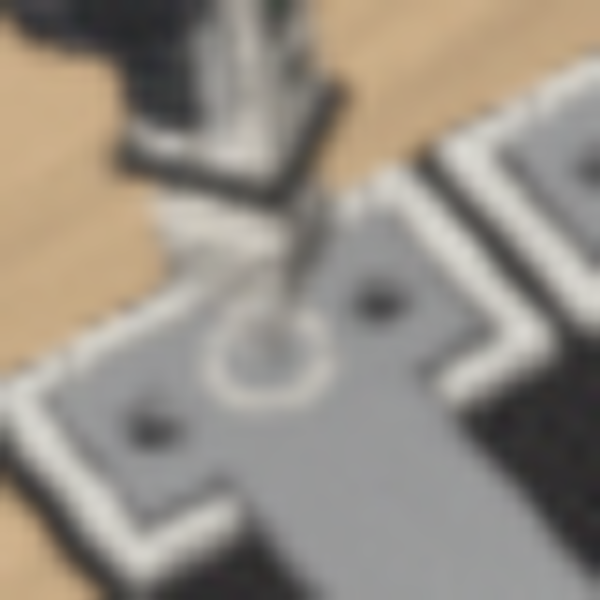

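>>> servo_tool(
  commands=[
    {"hand": -1, "offset": [0, 0, 0.001], "angular": [0, 0, 0]},
    {"hand": -1, "offset": [0, 0, 0.001], "angular": [0, 0, 0]},
    {"hand": -1, "offset": [0, 0, 0], "angular": [0, 0, 0]},
    {"hand": -1, "offset": [0, 0, 0], "angular": [0, 0, 0]},
  ],
)

```text
time_s: 17.05
ee_pos: [0.6181, 0.0815, 0.103]
ee_rot: [-0.745, 3.051, 0.002]
wrist_force: [0.6, 0.5, 1.8]
finger_gap: 0.295
```

>>> servo_tool(
  commands=[
    {"hand": -1, "offset": [0, 0, 0.001], "angular": [0, 0, 0]},
    {"hand": -1, "offset": [0, 0, 0], "angular": [0, 0, 0]},
    {"hand": -1, "offset": [0, 0, 0], "angular": [0, 0, 0]},
  ],
)

```text
time_s: 17.3
ee_pos: [0.6181, 0.0815, 0.102]
ee_rot: [-0.745, 3.051, 0.002]
wrist_force: [-0.0, -0.5, 1.7]
finger_gap: 0.293
```

>>> servo_tool(
  commands=[
    {"hand": -1, "offset": [0, 0, 0.001], "angular": [0, 0, 0]},
    {"hand": -1, "offset": [0, 0, 0], "angular": [0, 0, 0]},
    {"hand": -1, "offset": [0, 0, 0], "angular": [0, 0, 0]},
  ],
)

```text
time_s: 17.55
ee_pos: [0.6181, 0.0815, 0.1009]
ee_rot: [-0.746, 3.051, 0.002]
wrist_force: [-0.4, 0.5, 2.7]
finger_gap: 0.299
```

>>> servo_tool(
  commands=[
    {"hand": -1, "offset": [0, 0, 0.0005], "angular": [0, 0, 0]},
    {"hand": -1, "offset": [0, 0, 0], "angular": [0, 0, 0]},
    {"hand": -1, "offset": [0, 0, 0], "angular": [0, 0, 0]},
  ],
)

```text
time_s: 17.8
ee_pos: [0.6181, 0.0815, 0.1005]
ee_rot: [-0.746, 3.051, 0.002]
wrist_force: [0.8, 0.8, 4.1]
finger_gap: 0.296
```

>>> servo_tool(
  commands=[
    {"hand": -1, "offset": [0, 0, 0], "angular": [0, 0, 0]},
  ],
)

```text
time_s: 17.88
ee_pos: [0.6181, 0.0815, 0.1005]
ee_rot: [-0.745, 3.051, 0.002]
wrist_force: [1.4, 0.4, 2.7]
finger_gap: 0.298
```

>>> servo_tool(
  commands=[
    {"hand": -1, "offset": [0, 0, 0], "angular": [0, 0, 0]},
  ],
)

```text
time_s: 17.97
ee_pos: [0.6181, 0.0815, 0.1005]
ee_rot: [-0.745, 3.051, 0.002]
wrist_force: [0.7, -0.2, 3.5]
finger_gap: 0.301
```

>>> servo_tool(
  commands=[
    {"hand": -1, "offset": [0, 0, 0], "angular": [0, 0, 0]},
  ],
)

```text
time_s: 18.05
ee_pos: [0.618, 0.0815, 0.1005]
ee_rot: [-0.746, 3.051, 0.002]
wrist_force: [0.6, -0.4, 3.1]
finger_gap: 0.294
```

>>> servo_tool(
  commands=[
    {"hand": -1, "offset": [0, 0, 0], "angular": [0, 0, 0]},
  ],
)

```text
time_s: 18.13
ee_pos: [0.618, 0.0815, 0.1005]
ee_rot: [-0.746, 3.051, 0.002]
wrist_force: [0.8, 0.8, 2.8]
finger_gap: 0.299
```

```bash
python3 - <<'E'
from go import *
print(r.sense()['wrist_force'],R.from_rotvec(r.sense()['ee_rot']).as_matrix()[:,2])
c=capture('side')['color'][:,:,::-1]; cv2.imwrite('pics/side13.png',c); cv2.imwrite('pics/side13c.png',crop(c,240,195,50,50,12,.6))
cv2.imwrite('pics/side13f.png',c)
E
python3 o5.py side13 240 195 50 50 12
```

```text
[0.767  0.8086 2.8174] [ 0.0007  0.0015 -1.    ]
tip [0.6181 0.0816 0.0104] crop px [336.0403 475.4815] ring [337.2298 466.1327]
```

View pics/side13c.png

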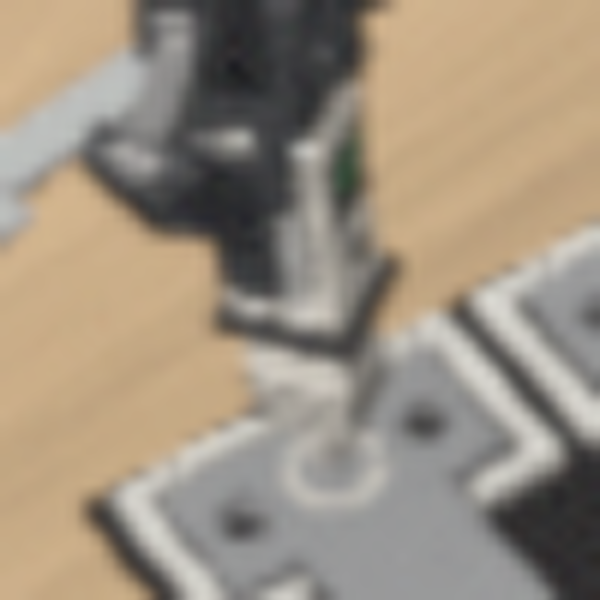

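View pics/side13o.png

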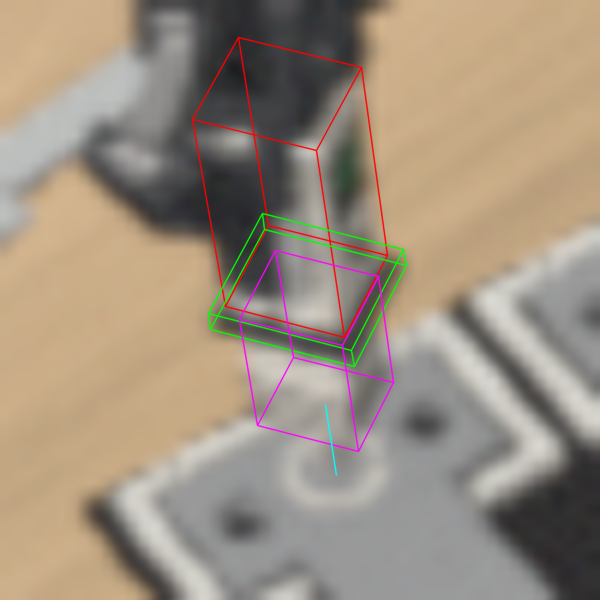

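View pics/side13f.png

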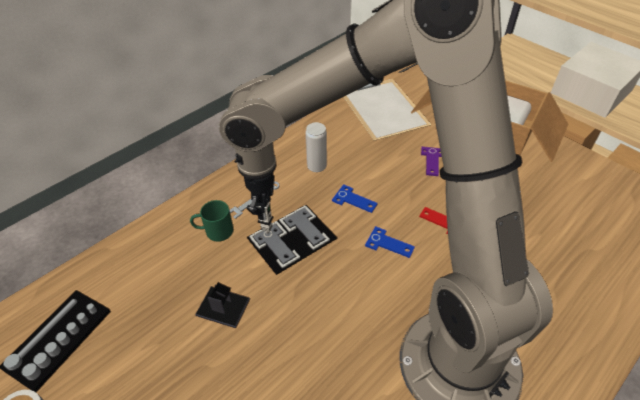

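```bash
python3 - <<'E'
from station import r, capture, ticket
s=r.sense(); print(s['time_s'],s['ee_pos'],s['wrist_force'],s['finger_gap'])
print(ticket.sign_off())
E
```

```text
18.1833 [0.618009   0.0814741  0.10043696] [ 0.80469447 -0.0189226   2.31949089] 0.29904412152294046
the job is handed in; nothing more can be done
None
```

I laid the grey ringed bracket flat in the empty compartment, ring up, and let go of it. I then drew the gauge from its holder and stood it upright on the bracket. The arm was still holding the gauge there when I handed in at 18.2 s.

- **Bracket:** pictures from both cameras after release show it seated inside the rails, lying like the finished one.
- **Tip position:** the last side picture shows the tip inside the ring, about 1–2 mm from its centre. The arm hides this spot from the top camera, so only the side view confirms it.
- **Upright:** the tool is within 0.002 rad of vertical. The outline I projected for the gauge body was up to about 1 px (roughly 2 mm) off the picture in places. Judged by eye, the gauge is upright to within about 2–3°.
- **Press:** the push is about 5.0 N, from an average reading of about +3.1 N pressed against −1.9 N with the gauge hanging. That puts the tip about 3.8 mm in, while the arm's height gives about 3.5 mm; half way is 4 mm. Single force readings varied from 2.3 to 4.1 N, so the depth is good to about ±1 mm, clear of the stop.
- **Other things:** nothing else looks moved in the last full picture. I did not measure them individually.
- **Small bump:** as I gripped the bracket on the bench, the wrist showed about 10 N upward, probably the fingertips touching the bench.

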